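# Spin-dry the test slugs beside the microscope

### The job

Pour all eight metal slugs from the blue beaker into the steel basket of the hand spin dryer, and stand the empty beaker upright on the round black mat. Then turn the basket by its black crank pin one full turn counter-clockwise seen from above, past the red index mark again, and let go, without disturbing the jar, plant, mouse or bottle.

Things in the scene. Friction and masses are not known exactly. Their poses are not given: they have to be found in the camera images.
- beaker: Blue open plastic beaker, 95 mm tall, slightly conical: outer diameter 50 mm at the foot, 60 mm at the rim; wall 3 mm, floor 4 mm thick; 80 to 150 g. Stands upright on the table, holding the eight slugs up to about 50 mm height; the last slide out only when it is tipped some 130 degrees or shaken. Origin: centre of its underside, z along its axis towards the mouth.
- slug0: Short round metal slug (steel), diameter 17 mm, length 15 mm, 22 g. Starts in the beaker. Origin: its centre, z along its axis.
- slug1: Short round metal slug (brass), diameter 17 mm, length 15 mm, 22 g. Starts in the beaker. Origin: its centre, z along its axis.
- slug2: Short round metal slug (steel), diameter 17 mm, length 15 mm, 22 g. Starts in the beaker. Origin: its centre, z along its axis.
- slug3: Short round metal slug (brass), diameter 17 mm, length 15 mm, 22 g. Starts in the beaker. Origin: its centre, z along its axis.
- slug4: Short round metal slug (steel), diameter 17 mm, length 15 mm, 22 g. Starts in the beaker. Origin: its centre, z along its axis.
- slug5: Short round metal slug (brass), diameter 17 mm, length 15 mm, 22 g. Starts in the beaker. Origin: its centre, z along its axis.
- slug6: Short round metal slug (steel), diameter 17 mm, length 15 mm, 22 g. Starts in the beaker. Origin: its centre, z along its axis.
- slug7: Short round metal slug (brass), diameter 17 mm, length 15 mm, 22 g. Starts in the beaker. Origin: its centre, z along its axis.
- mat: Round black rubber mat fixed to the table, diameter 110 mm, 4 mm thick. Origin: centre of its underside (table level).
- dryer: White base of the spin dryer, fixed to the table: flange of diameter 224 mm and 10 mm height, and a pedestal under the basket. A small red index mark lies on the flange along the base's own +x, 96 mm from the axis. Origin: on the vertical turning axis, at table level.
- basket (a joint): Angle of the round steel basket about the vertical axis, rad, counter-clockwise from above positive; 0 where the crank pin stands over the red mark. Starts between -0.35 and 0; a stop ends the travel at 6.75. Stays where it is left (friction 0.12 N m, about 1.3 N at the pin).
- basket_floor (a point): Centre of the basket's inner floor, on the axis, 55 mm above the table. Basket: rim 120 mm above the table with outer diameter 148 mm, inner diameter 140 mm at the rim and 116 mm at the floor, wall 4 mm, inside depth 65 mm.
- crank_pin (a point): Point on the upright black crank pin, 155 mm above the table, 96 mm from the turning axis. The pin is round, diameter 16 mm, and stands from 116 mm to 182 mm above the table on a short arm (116 mm high, 18 mm wide, reaching 110 mm from the axis) at the basket's rim.
- jar: Bystander: amber jar with white lid, diameter 54 mm, 95 mm tall, near the beaker. Origin: centre of its underside.
- plant: Bystander: blue ceramic pot, diameter 76 mm at its top, 35 mm tall, with a stump of diameter 42 mm up to 95 mm and leaves up to 115 mm, near the mat. Origin: centre of its underside.
- mouse: Bystander: black computer mouse, 100 mm long along its x, 60 mm wide, 36 mm tall. Origin: centre of its underside.
- bottle: Bystander: glass bottle, diameter 60 mm, 160 mm tall, beyond the dryer. Origin: centre of its underside.

How it is judged:
By the outcome, as a careful person would: the job done as asked, in the order asked, and still so for the second after the job is handed in, with the robot touching nothing.
It also fails if it takes over 72 s, if anything falls off the work surface, if the arm or the gripper's body presses on something with over 40 N, if the wrist force passes 120 N, or if a joint passes its speed limit or range.

### The arm

A 7-joint arm with a two-finger parallel gripper is mounted at the origin on the work surface. World frame = base frame: x ahead of the robot, y to its left, z up, the work surface at z = 0. Lengths are in mm, angles in rad, forces in N, time in s.
With the tool pointing down it reaches from about 350 to 900 mm from the base axis. Payload 8.1 kg.
Tool frame: the origin (TCP) lies midway between the tips of the shut fingers; the grasp point (between the pads) lies bot.hold_point_z behind it (bot.hold_point_z is the distance from the TCP to the grasp point, in mm); z points along the fingers, y is the line along which they close (so a half turn about z gives the same grasp; the last joint's range is limited). The gripper opens to 92 mm and grips with 3 to 60 N. Pads are 19 mm wide; open, the fingers measure 130 mm over their backs; the gripper's body (75 mm by 190 mm) begins 47 mm behind the grasp point.
Start: joints at [0.999, 0.434, 0.025, 1.573, -0.012, 1.134, -0.075], TCP at [282.365, -557.594, 226.742] pointing down, gripper open.
Joint ranges: [-2.62, 2.62], [-0.44, 2.09], [-1.27, 1.32], [0.08, 2.57], [-1.32, 4.46], [0.12, 2], [-2.74, 2.74]. Speed limits (rad/s): [2.22, 2.22, 3.01, 3.01, 3.14, 3.14, 3.14].

### API

Orientations are given as a unit quaternion [w, x, y, z].
In Python, from cell import bot gives the robot as it stands.
- The arm moves only by the tool apply_moves, never from a script. Its argument "increments" is a list that holds one entry, the list of rows, each a list of 6 numbers: the shift along the tool's x, y, z each as a share of 15 cm, from -1 to 1, then the turn, a rotation vector about the tool's x, y, z each as a share of 0.5 rad, from -1 to 1. In form: [[[x, y, z, ax, ay, az], ...]]. A call has exactly 8 rows; each row is the pose to reach, as a shift and turn from the pose commanded when the call began, along the tool's axes at that moment; what a row does not reach only later rows make up. A row lasts 1/8 s, in which the tool goes at most 62.5 mm and 10.7 degrees, less where a joint would pass 70% of its speed; a pose out of reach is approached as far as the arm can. A call with a number of a shift or a turn outside -1 to 1 is refused whole. A call with a gripper value outside its range is refused whole. "fingers" is the opening, from -1 (shut) to 1 (fully open), set as the call begins (left out, the last holds). The fingers move at their own pace and stop on an object; "newtons" is the grip in N (left out, the last holds). Time passes only in rows, so rows that repeat a pose let the fingers close, or fill a call up. It gives the time, the measured TCP pose, the force, the opening and the grip force at its end, in the units of the state.
- bot.get_state(): the state, without advancing time (a new reading comes with each control period).
- bot.capture(name): name is "side" or "top"; returns the picture (384x512x3 uint8, red, green, blue); there is no depth.
- bot.camera_params(name): a dict with "mtx" (3x3 intrinsics, pixels), "dist" ([k1, k2, p1, p2, k3] as OpenCV has them; the pictures are not rectified), "rvec" (rotation vector, rad) and "tvec" (3), from world to camera coordinates, as OpenCV has them. Camera axes: x right, y down, z forward; pixel columns grow to the right and rows downward; lengths in mm; the calibration is good to about 2 mm. A picture is of the moment at which its call begins. camera_params takes no time and is no camera call.
- bot.hand_in(): hands the job in; it is judged then, once.
The state is a dict: "time_s": time; "joint_positions": joint angles; "qvel": joint speeds; "effort": joint torques, N m; "tool_pos": TCP position; "eef_rot": TCP orientation; "contact_force": force on the tool from outside, world axes, zero at the start; "moment": the same for the moment, N m; "finger_gap": finger opening in mm; "finger_force": force on a finger pad.
Only numpy, scipy, OpenCV 4.12 (cv2) and the standard library are available. Lean on these libraries where they do the work, as an engineer would, in place of code of your own. Each camera call takes 0.05 s, during which the arm holds its last target. There are 200 camera calls.

## Working session

There is one attempt and no reset: what is moved stays moved. The work goes in short steps, Python scripts to look and compute and a tool call to move; the robot and the scene stay as the last step left them, time stands still between calls to the robot, and variables do not carry over. Pictures are saved under pics/ and viewed, at most 10 in all, crops included, and the job is handed in when it is done.

Besides the shell and the picture viewer there is one more tool, called after ">>>" in YAML: its name, and indented under it one key for each argument. apply_moves: Moves the arm, as the interface text tells. Shift numbers are shares of 15 cm and turn numbers shares of 0.5 rad, none past 1 either way. Its arguments: {"type":"object","properties":{"increments":{"type":"array"},"fingers":{"type":"number"},"newtons":{"type":"number"}},"required":["increments"]}

```bash
ls; mkdir -p pics; python3 - <<'E'
from cell import bot
import cv2
print(bot.hold_point_z); s=bot.get_state(); print({k:s[k] for k in('time_s','tool_pos','eef_rot','finger_gap','contact_force')})
for n in('side','top'):
    im=bot.capture(n); cv2.imwrite(f'pics/{n}0.png',im[:,:,::-1])
    c=bot.camera_params(n); print(n,{k:(v.tolist() if hasattr(v,'tolist') else v) for k,v in c.items()})
E
```

```text
pics
18.8
{'time_s': 0.0, 'tool_pos': array([ 282.10815913, -557.13005883,  225.93795442]), 'eef_rot': array([-7.49138357e-04,  9.72654568e-01,  2.32255156e-01, -2.68675349e-04]), 'finger_gap': 92.17740652947288, 'contact_force': array([ 0.04815607,  0.45588814, -0.05955214])}
side {'mtx': [[360.4206945804913, 0.0, 255.2399872143828], [0.0, 360.4206945804913, 193.41585319381244], [0.0, 0.0, 1.0]], 'dist': [-0.05597439428222127, 0.0, 0.0, 0.0, 0.0], 'rvec': [2.414174740997734, -0.1185327098050512, 0.03719314270244152], 'tvec': [-607.0777740696251, 96.67941327575213, 1066.342359266974]}
top {'mtx': [[497.78385781547126, 0.0, 257.5077760697627], [0.0, 497.78385781547126, 187.84420330855485], [0.0, 0.0, 1.0]], 'dist': [-0.06651259491340009, 0.0, 0.0, 0.0, 0.0], 'rvec': [2.19744061048726, -2.1613823741059197, 0.09564554433632427], 'tvec': [-25.107789352423982, 586.4177305147686, 1547.829255848224]}
```

View pics/top0.png

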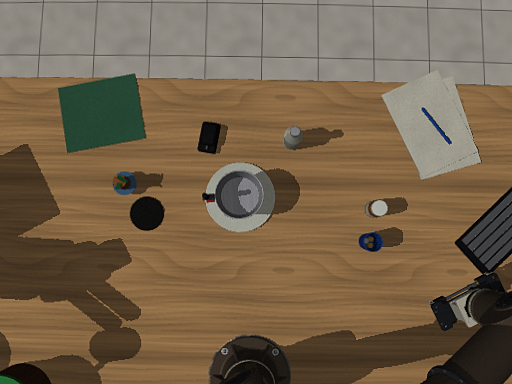

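View pics/side0.png

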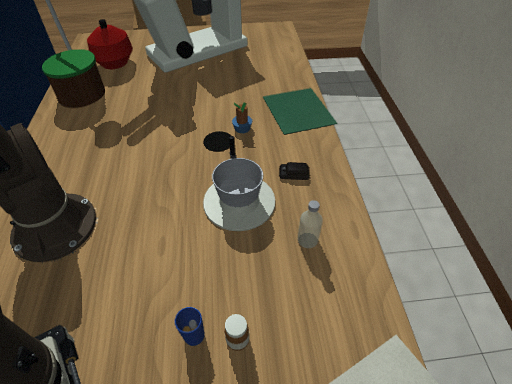

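The top view shows the beaker (371,241), jar (378,208), dryer (240,197), crank pin/red mark (≈209,197), mat (147,213), plant (124,183), mouse (209,137) and bottle (293,135). The side view agrees: the beaker is front left with the jar beside it.

```bash
cat > h.py <<'E'
import numpy as np, cv2
from cell import bot
from scipy.spatial.transform import Rotation as R
P={n:bot.camera_params(n) for n in('side','top')}
def A(c,k): return np.array(c[k],float)
def ray(n,uv):
    c=P[n]; x=cv2.undistortPoints(np.array([[uv]],float),A(c,'mtx'),A(c,'dist'))[0,0]
    M=cv2.Rodrigues(A(c,'rvec'))[0]; return -M.T@A(c,'tvec'), M.T@np.array([*x,1])
def onz(n,uv,z):
    o,d=ray(n,uv); return o+d*(z-o[2])/d[2]
def proj(n,p):
    c=P[n]; return cv2.projectPoints(np.array(p,float).reshape(-1,1,3),A(c,'rvec'),A(c,'tvec'),A(c,'mtx'),A(c,'dist'))[0][:,0]
def blobs(mask,box,amin=8):
    x0,y0,x1,y1=box; m=np.zeros(mask.shape,np.uint8); m[y0:y1,x0:x1]=mask[y0:y1,x0:x1]
    n,l,s,c=cv2.connectedComponentsWithStats(m); return [(c[i].round(1).tolist(),s[i].tolist(),l==i) for i in range(1,n) if s[i,4]>=amin]
def tri(a,b):
    (o1,d1),(o2,d2)=ray('top',a),ray('side',b)
    t=np.linalg.lstsq(np.c_[d1,-d2],o2-o1,rcond=None)[0]; p,q=o1+t[0]*d1,o2+t[1]*d2
    return (p+q)/2,np.linalg.norm(p-q)
def rot(s): w=s['eef_rot']; return R.from_quat([w[1],w[2],w[3],w[0]])
E
python3 - <<'E'
from h import *
im=cv2.imread('pics/top0.png'); sd=cv2.imread('pics/side0.png')
h=cv2.cvtColor(im,cv2.COLOR_BGR2HSV); hs=cv2.cvtColor(sd,cv2.COLOR_BGR2HSV)
blue=lambda h:((h[...,0]>105)&(h[...,0]<130)&(h[...,1]>120)&(h[...,2]>40)).astype(np.uint8)
dark=lambda h:(h[...,2]<40).astype(np.uint8)
for nm,m,b,z in [('beaker',blue(h),(340,220,400,265),90),('plant',blue(h),(100,165,150,200),35),('mat',dark(h),(125,192,170,235),4),('mouse',dark(h),(190,115,228,160),36),
  ('red',((h[...,0]<8)|(h[...,0]>172)).astype(np.uint8)*(h[...,1]>150).astype(np.uint8),(195,180,225,212),10),('pin',dark(h),(195,180,222,212),182)]:
    for c,s,_ in blobs(m,b): 
        bx=(s[0]+s[2]/2-.5,s[1]+s[3]/2-.5); print(nm,c,s,onz('top',c,z)[:2].round(1),'bbox',onz('top',bx,z)[:2].round(1))
lid=((h[...,1]<50)&(h[...,2]>140)).astype(np.uint8)
for nm,b,z in [('jar',(355,190,395,225),95),('dryer',(195,155,285,240),10),('bottle',(275,115,310,155),150)]:
    for c,s,m in blobs(lid,b,30):
        ct=max(cv2.findContours(m.astype(np.uint8),0,1)[0],key=len); e=cv2.minEnclosingCircle(ct)
        print(nm,c,s,e,onz('top',e[0],z)[:2].round(1), 'r',round(e[1]*(1547-z)/497.8))
for nm,m,b in [('beakerS',blue(hs),(165,295,215,355)),('matS',dark(hs),(195,125,240,158)),('pinS',dark(hs),(222,132,240,170))]:
    for c,s,_ in blobs(m,b): print(nm,c,s,onz('side',c,4)[:2].round(1))
crop=lambda i,x,y,w,hh,k:cv2.resize(i[y:y+hh,x:x+w],None,fx=k,fy=k,interpolation=cv2.INTER_CUBIC)
a=crop(im,195,155,90,90,4); b=crop(im,345,190,60,75,4); c=crop(sd,165,290,95,75,4)
W=np.zeros((600,800,3),np.uint8); W[:360,:360]=a; W[:300,370:610]=b; W[300:600,400:780]=c
d=crop(sd,200,125,90,60,4); W[360:600,0:360]=d; cv2.imwrite('pics/c1.png',W)
E
```

```text
beaker [370.9, 241.1] [359, 232, 24, 20, 198] [ 425.7 -359.9] bbox [ 424.5 -358.6]
plant [130.5, 188.2] [128, 186, 6, 6, 13] [578.1 384.6] bbox [577.1 384.6]
plant [120.6, 190.7] [116, 189, 11, 5, 19] [569.7 415.7] bbox [568.7 414.4]
mat [146.7, 213.2] [130, 197, 34, 33, 885] [501.3 337.4] bbox [501.9 338. ]
mouse [208.8, 137.0] [198, 122, 23, 32, 543] [744.9 141.5] bbox [743.3 140.9]
red [210.1, 200.4] [207, 199, 7, 4, 17] [545.4 134.8] bbox [545.1 135.1]
pin [217.8, 186.2] [216, 180, 6, 14, 15] [576.2  97.9] bbox [575.4  95.9]
pin [208.0, 196.3] [202, 193, 13, 7, 57] [547.  125.1] bbox [547.8 125.1]
pin [218.8, 204.5] [217, 200, 5, 10, 13] [524.2  93.9] bbox [524.2  93.3]
jar [379.1, 207.5] [372, 200, 15, 16, 187] ((379.1535339355469, 207.56298828125), 7.660853862762451) [ 527.1 -383.9] r 22
dryer [229.0, 173.5] [206, 163, 56, 31, 489] ((233.5, 181.0), 29.618505477905273) [608.7  61.6] r 91
dryer [234.8, 219.1] [205, 199, 65, 33, 800] ((237.0, 208.0), 32.756778717041016) [522.6  48.7] r 101
beakerS [190.0, 325.1] [175, 307, 29, 39, 699] [ 418.7 -342.9]
matS [219.7, 142.2] [204, 132, 32, 26, 522] [511.4 324.4]
pinS [228.0, 143.4] [222, 132, 14, 26, 225] [541.1 314.6]
```

View pics/c1.png

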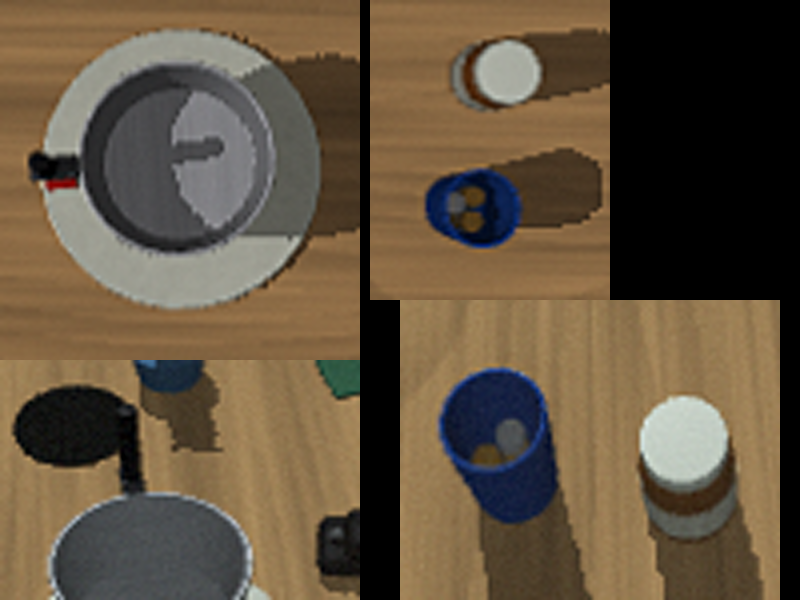

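The crops show the beaker rim centred at about (374.2,242) in the top view and (188.5,319.3) in the side view. The flange centre is at (240.4,196.9), the basket rim centre at (239.4,194.3), and the pin top at (204.5,195.5) in top and (231.5,137.5) in side. The slugs are visible in the beaker.

```bash
python3 - <<'E'
from h import *
print('beaker top',onz('top',(374.0,241.8),95),'side',onz('side',(188.4,319.2),95),tri((374.0,241.8),(188.4,319.2)))
print('flange',onz('top',(240.2,196.7),10),'rim',onz('top',(239.2,194.1),120))
ax=(onz('top',(240.2,196.7),10)+onz('top',(239.2,194.1),120))[:2]/2
p=onz('top',(204.5,195.3),182); print('pin',p,onz('side',(231.3,138),182),tri((204.5,195.3),(231.3,138)))
r=onz('top',(210.1,200.8),10)
for q in(p,r): print(np.linalg.norm(q[:2]-ax),np.arctan2(*(q[:2]-ax)[::-1]))
print('jar',onz('top',(379.1,207.5),95)); print('bottle',onz('top',(294,131),160)); print('plant',onz('top',(124.5,183),60),'mat',onz('side',(219,142),4))
s=bot.get_state(); print(s['joint_positions'],rot(s).as_matrix().round(3).tolist())
E
```

```text
beaker top [ 423.86475646 -368.09755497   95.        ] side [ 428.7635974  -366.36713002   95.        ] (array([ 426.39916992, -367.27730982,   96.09842308]), np.float64(5.13575973343487))
flange [558.79926813  39.21156196  10.        ] rim [559.15453411  38.77217037 120.        ]
pin [549.63697439 135.13638173 182.        ] [553.25701829 128.37061675 182.        ] (array([551.69314668, 135.90711876, 175.57625586]), np.float64(3.234298810555346))
96.59711229792511 1.667637122708581
96.94036319339253 1.7247380460920845
jar [ 527.30551789 -383.76340141   95.        ]
bottle [ 743.59916754 -118.9049099   160.        ]
plant [591.96227797 397.61324736  60.        ] mat [508.861083  325.7785184   4.       ]
[ 0.9993739   0.43517126  0.02501008  1.57398296 -0.01159379  1.13400799
 -0.07508823] [[0.892, 0.452, -0.001], [0.452, -0.892, 0.001], [-0.0, -0.001, -1.0]]
```

>>> apply_moves:
  increments:
    - [[0.1, -0.1, -0.2, 0.1, 0.2, 0.1], [0.2, -0.2, -0.4, 0.3, 0.4, 0.3], [0.3, -0.2, -0.5, 0.5, 0.6, 0.5], [0.4, -0.2, -0.5, 0.6, 0.8, 0.6], [0.4, -0.2, -0.5, 0.6, 0.8, 0.6], [0.4, -0.2, -0.5, 0.6, 0.8, 0.6], [0.4, -0.2, -0.5, 0.6, 0.8, 0.6], [0.4, -0.2, -0.5, 0.6, 0.8, 0.6]]

```text
time_s: 1.1
tool_pos: [322.8, -503.4, 302.2]
eef_rot: [-0.189, 0.966, 0.079, 0.157]
contact_force: [-0.1, 0.0, -0.6]
finger_gap: 92.0
finger_force: 0.0
```

```bash
cat > log.py <<'E'
from h import *; import json,sys
s=bot.get_state(); open('log.jsonl','a').write(json.dumps({k:np.array(s[k]).tolist() for k in('joint_positions','tool_pos','eef_rot','time_s')})+'\n')
E
python3 log.py; python3 - <<'E'
from h import *; import json,itertools
L=[json.loads(l) for l in open('log.jsonl')]
L.append(dict(joint_positions=[0.9993739,0.43517126,0.02501008,1.57398296,-0.01159379,1.13400799,-0.07508823],eef_rot=[-7.49138357e-04,9.72654568e-01,2.32255156e-01,-2.68675349e-04],tool_pos=[282.1,-557.1,225.9]))
open('log.jsonl','w').writelines(json.dumps(l)+'\n' for l in L)
print(np.round(L[0]['joint_positions'],3))
T=[rot(l) for l in L]; res=[]
for sg in itertools.product([1,-1],repeat=7):
    F=[R.from_euler('ZYZYZYZ'[:3],np.array(sg[:3])*l['joint_positions'][:3])*R.from_euler('YZY',np.array(sg[3:6])*l['joint_positions'][3:6])*R.from_euler('Z',sg[6]*l['joint_positions'][6]) for l in L]
    for a in range(4):
        for b in range(4):
            e=sum((R.from_euler('z',a*np.pi/2)*f*R.from_euler('z',b*np.pi/2)*t.inv()).magnitude() for f,t in zip(F,T)); res.append((e,sg,a,b))
for r in sorted(res)[:6]: print(r)
E
```

```text
[ 1.16   0.516  0.006  1.362 -0.421  1.544 -0.17 ]
(0.0001765622605661797, (-1, -1, -1, -1, -1, -1, -1), 2, 3)
(0.00017656226056617986, (-1, 1, -1, 1, -1, 1, -1), 0, 1)
(0.06257470798662221, (-1, -1, 1, -1, -1, -1, -1), 2, 3)
(0.06257470798662224, (-1, 1, 1, 1, -1, 1, -1), 0, 1)
(0.26178910301924807, (-1, 1, -1, 1, 1, 1, -1), 3, 0)
(0.26178910301924824, (-1, -1, -1, -1, 1, -1, -1), 1, 2)
```

>>> apply_moves:
  increments:
    - [[0.1, -0.1, -0.2, 0.1, 0.2, -0.1], [0.2, -0.2, -0.2, 0.1, 0.4, -0.3], [0.2, -0.2, -0.2, 0.1, 0.6, -0.5], [0.2, -0.2, -0.2, 0.1, 0.8, -0.6], [0.2, -0.2, -0.2, 0.1, 0.8, -0.6], [0.2, -0.2, -0.2, 0.1, 0.8, -0.6], [0.2, -0.2, -0.2, 0.1, 0.8, -0.6], [0.2, -0.2, -0.2, 0.1, 0.8, -0.6]]

```text
time_s: 2.1
tool_pos: [336.7, -484.8, 348.9]
eef_rot: [-0.2, 0.888, 0.187, 0.37]
contact_force: [-0.4, 0.3, -0.1]
finger_gap: 92.3
finger_force: 0.0
```

```bash
python3 log.py; cat > kin.py <<'E'
from h import *; import json
from scipy.optimize import least_squares
SG=np.array([-1,1,-1,1,-1,1,-1]); AX='zyzyzyz'
LO=np.array([-2.62,-.44,-1.27,.08,-1.32,.12,-2.74]); HI=np.array([2.62,2.09,1.32,2.57,4.46,2,2.74])
def frames(q):
    f=[R.identity()]
    for a,s,x in zip(AX,SG,q): f.append(f[-1]*R.from_euler(a,s*x))
    return f
L=[json.loads(l) for l in open('log.jsonl')]
def fit():
    # link vectors in frames: unknown after each joint; prior z only lengths, small offsets via ridge
    A_=[];b=[]
    for l in L:
        f=frames(l['joint_positions']); A_.append(np.hstack([x.as_matrix() for x in f[1:]]+[np.eye(3)[:,2:]])); b.append(l['tool_pos'])
    A_=np.vstack(A_); b=np.hstack(b); lam=np.array(([.3,.3,.03])*7+[.03])*W
    x0=np.array([0,0,0, 0,0,200, 0,0,150, 0,0,150, 0,0,200, 0,0,0, 0,0,250, 300.])*1.
    x=x0+np.linalg.lstsq(np.vstack([A_,np.diag(lam)]),np.r_[b-A_@x0,np.zeros(22)],rcond=None)[0]
    return x,np.abs(A_@x-b).max()
W=.02
X,err=fit()
def fk(q):
    f=frames(q); return sum(f[i+1].apply(X[3*i:3*i+3]) for i in range(7))+[0,0,X[21]], f[-1]*R.from_euler('z',np.pi/2)
E
python3 - <<'E'
from kin import *
print(np.round(L[-1]['joint_positions'],3),L[-1]['tool_pos'])
print(X.reshape(-1)[:21].reshape(7,3).round(1),X[21],err)
E
```

```text
[ 1.39   0.535 -0.124  1.429 -0.715  1.593  0.254] [336.68091687499236, -484.8442727391332, 348.89465078945983]
[[ 2.800e+00 -1.390e+01 -1.160e+01]
 [ 1.600e+00 -1.390e+01  3.014e+02]
 [ 6.000e-01 -1.210e+01  2.514e+02]
 [-1.000e-01 -1.210e+01  1.888e+02]
 [ 5.000e-01 -1.800e+00  2.388e+02]
 [ 3.200e+00 -1.800e+00  5.990e+01]
 [-6.000e-01  2.300e+00  3.099e+02]] 288.44711667844064 0.0009524189478611333
```

```bash
cat >> kin.py <<'E'
def ik(p,Rt,q0,n=3,marg=.06,rng=np.random.default_rng(0)):
    best=None
    for k in range(n):
        q=np.clip(q0+(rng.normal(size=7)*.5 if k else 0),LO+marg+.01,HI-marg-.01)
        def f(q):
            a,b=fk(q); return np.r_[(a-p)/100,(b*Rt.inv()).as_rotvec(),.003*(q-q0)]
        r=least_squares(f,q,bounds=(LO+marg,HI-marg),max_nfev=40); e=np.abs(r.fun[:6]).max()
        if best is None or e<best[1]: best=(r.x,e)
        if best[1]<.02: break
    return best
def Rg(az,e,flip=1):  # tool z azimuth az, e below horizontal, y horizontal
    z=np.array([np.cos(e)*np.cos(az),np.cos(e)*np.sin(az),-np.sin(e)]); y=np.array([-np.sin(az),np.cos(az),0])*flip
    return R.from_matrix(np.c_[np.cross(y,z),y,z])
def tcp(grip,Rt): return np.array(grip)+18.8*Rt.as_matrix()[:,2]
BK=np.array([425.,-367.5]); DR=np.array([559.,39.]); MT=np.array([505.,333.])
E
cat > scan.py <<'E'
from kin import *
q0=np.array(L[-1]['joint_positions'])
d=np.radians
for e in (20,35,50):
  for fl in (1,-1):
    for az in (-40,-10,20,50):
      Rt=Rg(d(az),d(e),fl); q,er=ik(tcp([*BK,60],Rt),Rt,q0)
      if er>.03: continue
      pl=[]
      for ph in (-10,15,40,65,90,115):
        Rp=Rg(d(ph),d(e),fl); qq,e2=ik(tcp([*MT,64],Rp),Rp,np.r_[q[0]-1,q[1:]]); 
        if e2<.03: pl.append((ph,qq.round(1).tolist()))
      po=[]
      for rel in (-90,90): # tilt direction relative to tool azimuth
        for ps in (-20,20,60,100):
          m=d(ps+rel); b0=np.array([np.cos(m),np.sin(m),0]); ax=np.cross([0,0,1],b0)
          Rp=R.from_rotvec(ax*d(135))*Rg(d(ps),d(e),fl)
          g=np.r_[DR-b0[:2]*35,225]; qq,e2=ik(tcp(g,Rp),Rp,np.r_[q[0]-.7,q[1:]])
          if e2<.03: po.append((rel,ps,qq.round(1).tolist()))
      print('GR e',e,'fl',fl,'az',az,q.round(2).tolist()); print('   place',[x[0] for x in pl],pl[:1]); print('   pour',[x[:2] for x in po],po[:2])
E
time timeout 500 python3 scan.py
```

```text
GR e 20 fl 1 az 20 [1.68, 1.03, -0.61, 2.07, -1.26, 0.75, -1.86]
   place [90, 115] [(90, [0.5, 1.1, -0.8, 2.0, -1.3, 0.6, -1.9])]
   pour [(90, 100)] [(90, 100, [0.9, 1.3, -0.9, 1.7, -0.9, 1.3, 0.0])]
GR e 20 fl 1 az 50 [1.16, 1.02, -0.01, 1.68, -1.01, 1.44, -1.97]
   place [-10, 90, 115] [(-10, [-1.0, 0.9, -0.3, 2.3, 1.8, 1.5, -1.6])]
   pour [(-90, 60), (-90, 100), (90, 100)] [(-90, 60, [1.2, 1.5, -1.2, 2.0, -0.7, 0.9, 1.7]), (-90, 100, [0.7, 1.2, -0.7, 1.4, -0.7, 1.8, 1.6])]
GR e 20 fl -1 az 20 [1.68, 1.03, -0.61, 2.07, -1.26, 0.75, 1.29]
   place [90, 115] [(90, [0.5, 1.1, -0.8, 2.0, -1.3, 0.6, 1.2])]
   pour [(-90, 60), (-90, 100)] [(-90, 60, [0.9, 1.1, -0.5, 2.0, -1.2, 1.4, -1.0]), (-90, 100, [0.6, 1.2, -0.5, 1.5, -0.8, 1.9, -1.5])]
GR e 20 fl -1 az 50 [1.39, 1.05, -0.37, 1.66, -0.79, 1.25, 0.99]
   place [90, 115] [(90, [0.5, 1.1, -0.8, 2.0, -1.3, 0.6, 1.2])]
   pour [(-90, 60), (-90, 100)] [(-90, 60, [0.8, 1.1, -0.5, 2.0, -1.2, 1.4, -1.0]), (-90, 100, [0.6, 1.2, -0.4, 1.5, -0.9, 1.9, -1.4])]
GR e 35 fl 1 az -10 [1.86, 1.14, -1.21, 2.43, 2.82, 0.55, -0.08]
   place [-10, 15, 
[... 2326 characters left out ...]
 1.8, -1.0, 2.3, 4.4, 1.4, -2.5]), (-90, 20, [1.1, 1.6, -1.0, 2.0, -1.2, 1.0, 2.6])]
GR e 50 fl -1 az 20 [1.31, 0.66, -0.39, 2.1, -1.07, 0.51, 0.77]
   place [-10, 90, 115] [(-10, [-1.7, 1.0, 1.1, 2.2, -1.3, 0.2, -1.5])]
   pour [(-90, 20), (-90, 60), (90, -20)] [(-90, 20, [1.1, 1.6, -1.0, 2.1, -1.3, 1.1, -0.5]), (-90, 60, [0.6, 1.3, -0.5, 1.6, -1.1, 1.9, -1.0])]
GR e 50 fl -1 az 50 [1.2, 0.75, -0.28, 1.81, -0.62, 0.91, 0.73]
   place [-10, 90, 115] [(-10, [-1.7, 1.0, 1.1, 2.2, -1.3, 0.2, -1.5])]
   pour [(-90, -20), (-90, 20), (-90, 60), (90, -20)] [(-90, -20, [0.8, 1.7, -0.9, 2.4, 4.4, 1.5, 0.6]), (-90, 20, [1.1, 1.6, -1.0, 2.1, -1.3, 1.1, -0.5])]
real	0m22.471s
user	0m22.950s
sys	0m0.074s
```

```bash
cat > coll.py <<'E'
from kin import *
g=np.linspace(-1,1,9)
BOX=np.array([[37.5*a,95*b,-18.8-47-d] for a in g for b in g for d in np.linspace(0,110,8)])
CYL=np.array([[50*np.cos(t),50*np.sin(t),-18.8-47-d] for t in np.linspace(0,6.28,16) for d in np.linspace(110,300,12)])
FIN=np.array([[10*a,s*y,-18.8-d] for a in(-1,1) for s in(-1,1) for y in(40,65) for d in(-18,0,20,47)])
PTS=np.vstack([BOX,CYL,FIN]); PIN=np.array([550,135.])
def clear(grip,Rt,pin=PIN):
    p=tcp(grip,Rt)+Rt.apply(PTS); h=lambda c:np.hypot(p[:,0]-c[0],p[:,1]-c[1])
    ob=[(DR,74,122),(pin,8,182),((559,39),112,12),((527.3,-383.8),27,95),((592,398),45,115),((744,-119),30,160)]
    return [round(float(np.min(np.hypot(np.maximum(h(c)-r,0),np.maximum(p[:,2]-z,0))))) for c,r,z in ob]+[round(p[:,2].min())]
E
cat > scan2.py <<'E'
from coll import *
d=np.radians; qg=np.array([1.2,.75,-.28,1.81,-.62,.91,.73]); fl=-1
for e in (40,50):
  for az in (35,50):
    Rt=Rg(d(az),d(e),fl); g=[*BK,70]; q,er=ik(tcp(g,Rt),Rt,qg); print('G',e,az,round(er,3),q.round(2).tolist(),clear(g,Rt))
  for az in (55,65,75,90,100):
    Rt=Rg(d(az),d(e),fl); g=[*MT,74]; q,er=ik(tcp(g,Rt),Rt,[.3,.8,-.6,2.1,-1.1,.6,.9]); 
    print(' P',e,az,round(er,3),q.round(2).tolist(),clear(g,Rt))
  for ps in (40,60,80):
    for t in (120,140):
      m=d(ps-90); b=np.array([np.cos(m),np.sin(m),0]); ax=np.cross([0,0,1],b); Rp=R.from_rotvec(ax*d(t))*Rg(d(ps),d(e),fl)
      for z in (190,215):
        g=np.r_[DR-b[:2]*30,z]; q,er=ik(tcp(g,Rp),Rp,[.8,1.3,-.6,1.8,-1.1,1.6,-1.]); print('  T',e,ps,t,z,round(er,3),q.round(2).tolist(),clear(g,Rp))
E
timeout 500 python3 scan2.py
```

```text
G 40 35 0.0 [1.38, 0.78, -0.39, 1.93, -0.88, 0.81, 0.85] [301, 453, 269, 28, 680, 354, 51]
G 40 50 0.0 [1.3, 0.83, -0.34, 1.76, -0.68, 1.02, 0.82] [315, 466, 282, 14, 692, 346, 51]Traceback (most recent call last):
  File "scan2.py", line 7, in <module>
    Rt=Rg(d(az),d(e),fl); g=[*MT,74]; q,er=ik(tcp(g,Rt),Rt,[.3,.8,-.6,2.1,-1.1,.6,.9]);
                                           ~~^^^^^^^^^^^^^^^^^^^^^^^^^^^^^^^^^^^^^^^^^
  File "kin.py", line 26, in ik
    q=np.clip(q0+(rng.normal(size=7)*.5 if k else 0),LO+marg+.01,HI-marg-.01)
              ~~^^~~~~~~~~~~~~~~~~~~~~~~~~~~~~~~~~~~
TypeError: can only concatenate list (not "int") to list
```

```bash
sed -i 's/    best=None/    best=None; q0=np.array(q0,float)/' kin.py; timeout 500 python3 scan2.py
```

```text
G 40 35 0.0 [1.38, 0.78, -0.39, 1.93, -0.88, 0.81, 0.85] [301, 453, 269, 28, 680, 354, 51]
G 40 50 0.0 [1.3, 0.83, -0.34, 1.76, -0.68, 1.02, 0.82] [315, 466, 282, 14, 692, 346, 51]
 P 40 55 0.146 [0.45, 0.94, -1.21, 2.22, 1.95, 0.33, -2.68] [65, 47, 101, 493, 38, 341, 55]
 P 40 65 0.148 [0.3, 0.77, -0.81, 2.13, -1.26, 0.18, 0.63] [58, 26, 106, 462, 31, 323, 55]
 P 40 75 0.066 [0.37, 0.85, -0.88, 2.13, -1.26, 0.18, 0.81] [61, 27, 114, 441, 20, 311, 55]
 P 40 90 0.0 [0.22, 0.79, -0.62, 2.05, -1.16, 0.47, 0.87] [61, 10, 127, 426, 5, 257, 55]
 P 40 100 0.0 [0.14, 0.79, -0.5, 1.94, -0.94, 0.66, 0.77] [59, 0, 130, 429, 0, 229, 55]
  T 40 40 120 190 0.0 [0.86, 1.25, -0.6, 1.92, -1.18, 1.39, -0.67] [0, 29, 31, 85, 257, 151, 31]
  T 40 40 120 215 0.0 [0.87, 1.2, -0.61, 1.94, -1.2, 1.39, -0.69] [0, 29, 56, 90, 261, 161, 56]
  T 40 40 140 190 0.0 [0.89, 1.4, -0.65, 1.96, -1.26, 1.43, -0.79] [0, 27, 18, 125, 249, 137, -24]
  T 40 40 140 215 0.0 [0.93, 1.38, -0.71, 1.99, -1.26, 1.38, -0.83] [0, 27, 43, 125, 254, 143, 1]
  T 40 60 120 190 0.0 [0.75, 1.26, -0.58, 1.66, -0.94, 1.62, -0.96] [0, 50, 3
[... 1810 characters left out ...]
4, 95, 275, 76, 11]
  T 50 60 120 215 0.0 [0.69, 1.29, -0.61, 1.54, -0.89, 1.76, -1.03] [0, 51, 49, 95, 278, 76, 36]
  T 50 60 140 190 0.0 [0.7, 1.44, -0.6, 1.61, -1.01, 1.79, -1.15] [0, 52, 6, 106, 273, 77, -54]
  T 50 60 140 215 0.0 [0.71, 1.4, -0.62, 1.63, -1.03, 1.78, -1.17] [0, 54, 31, 106, 278, 78, -29]
  T 50 80 120 190 0.0 [0.64, 1.46, -0.82, 1.27, -0.62, 1.94, -1.34] [0, 72, 24, 177, 298, 0, 11]
  T 50 80 120 215 0.0 [0.64, 1.42, -0.83, 1.3, -0.65, 1.94, -1.35] [0, 72, 49, 177, 301, 0, 36]
  T 50 80 140 190 0.0 [0.65, 1.51, -0.74, 1.38, -0.82, 1.94, -1.49] [0, 76, 6, 149, 302, 36, -54]
  T 50 80 140 215 0.0 [0.66, 1.48, -0.75, 1.41, -0.84, 1.93, -1.51] [0, 77, 31, 149, 306, 36, -29]
```

```bash
cat > scan3.py <<'E'
from coll import *
import coll
d=np.radians
coll.PTS[len(BOX)+len(CYL):,1]*=.74
for e in (15,25,35,45):
  bt=Rg(0,d(e),-1).inv().apply([0,0,1]); C=[]
  for ps in range(0,121,15):
    for ee in range(-40,41,10):
      for ro in range(-180,180,15):
        Rp=Rg(d(ps),d(ee),-1)*R.from_euler('z',d(ro)); b=Rp.apply(bt); t=np.degrees(np.arccos(b[2]))
        if not 130<t<152: continue
        h=b[:2]/np.hypot(*b[:2])
        for z in range(175,266,15):
          low=25*b-30*np.cross(np.cross(b,[0,0,1]),b)/np.sin(d(t))  # lowest rim point rel grip
          g=np.r_[DR-low[:2]-h*20,z]; c=clear(g,Rp)
          if min(c[:3])>=8 and min(c[3:])>=15: C.append((z+low[2],z,ps,ee,ro,round(t),g,Rp,c)); break
  C.sort(key=lambda c:c[0]); k=0
  for c in C[:120]:
    q,er=ik(tcp(c[6],c[7]),c[7],[.8,1.2,-.6,1.8,-1.1,1.5,-.5],n=2)
    if er<.02: print('T',e,round(c[0]),c[1:6],c[6].round(),q.round(2).tolist(),c[8]); k+=1
    if k==4: break
E
timeout 550 python3 scan3.py
```

```text
T 15 136 (175, 60, 30, -165, 133) [573.  51. 175.] [0.87, 0.67, -0.69, 2.12, -1.26, 0.65, -2.48] [25, 32, 134, 248, 270, 112, 146]
T 15 136 (175, 60, 30, 165, 133) [562.  57. 175.] [0.91, 0.67, -0.76, 2.15, -1.26, 0.61, -1.95] [25, 40, 134, 261, 271, 118, 146]
T 15 136 (175, 75, 30, -165, 133) [569.  54. 175.] [0.46, 0.64, -0.15, 1.97, -1.16, 1.1, -2.45] [25, 39, 134, 231, 277, 101, 146]
T 15 136 (175, 75, 30, 165, 133) [557.  57. 175.] [0.53, 0.63, -0.24, 2.0, -1.13, 1.05, -1.94] [25, 49, 134, 234, 283, 112, 146]
T 25 136 (175, 60, 20, -165, 133) [573.  51. 175.] [1.05, 0.88, -0.9, 2.13, -1.26, 0.6, -2.34] [19, 34, 122, 209, 273, 111, 134]
T 25 136 (175, 60, 20, 165, 133) [563.  57. 175.] [1.09, 0.9, -0.95, 2.16, -1.26, 0.55, -1.81] [19, 38, 122, 216, 270, 116, 134]
T 25 136 (175, 75, 20, -165, 133) [569.  54. 175.] [0.58, 0.75, -0.25, 1.96, -1.21, 1.17, -2.34] [19, 42, 122, 174, 280, 97, 134]
T 25 136 (175, 75, 20, 165, 133) [558.  57. 175.] [0.61, 0.74, -0.29, 1.99, -1.2, 1.14, -1.81] [19, 48, 122, 177, 282, 103, 134]
T 35 136 (175, 60, 10, -180, 135) [567.  53. 175.] [1.15, 1.08,
[... 270 characters left out ...]
.56, -0.91, 1.67, -2.14] [24, 53, 134, 145, 274, 41, 146]
T 35 136 (175, 75, 10, -180, 135) [563.  55. 175.] [0.66, 0.87, -0.32, 1.96, -1.24, 1.25, -1.97] [24, 47, 134, 121, 282, 95, 146]
T 45 136 (175, 60, 0, -180, 135) [567.  53. 175.] [1.17, 1.24, -0.99, 2.12, -1.26, 0.69, -1.83] [15, 37, 117, 135, 270, 114, 125]
T 45 136 (175, 75, 0, -180, 135) [563.  55. 175.] [0.7, 0.99, -0.36, 1.93, -1.26, 1.35, -1.89] [15, 48, 117, 83, 281, 95, 125]
T 45 136 (175, 105, 0, -180, 135) [555.  55. 175.] [0.44, 1.07, -0.17, 1.53, -0.97, 1.78, -2.1] [15, 54, 117, 108, 273, 44, 125]
T 45 136 (175, 90, 0, -180, 135) [559.  55. 175.] [0.55, 1.02, -0.23, 1.73, -1.1, 1.58, -2.02] [16, 57, 117, 74, 284, 62, 125]
```

```bash
cat > goto.py <<'E'
from coll import *
def rel(grip,Rt,q=None,off=0.):
    s=bot.get_state(); r0=rot(s); dp=r0.inv().apply(tcp(grip,Rt)-s['tool_pos'])/150; rv=(r0.inv()*Rt).as_rotvec()/.5
    k=max(1,np.abs(np.r_[dp,rv]).max()); print('need calls',round(k,2),'full',np.r_[dp,rv].round(3).tolist())
    if k>1: print(' step',(np.r_[dp,rv]/k*.99).round(3).tolist())
    qq,er=ik(tcp(grip,Rt),Rt,s['joint_positions']); print(' ik',qq.round(2).tolist(),round(er,3),'clr',clear(grip,Rt)); print(' now',s['tool_pos'].round(1),np.round(s['joint_positions'],2).tolist(),'F',s['contact_force'].round(1),'gap',s['finger_gap'],s['finger_force'])
d=np.radians
E
python3 - <<'E'
from goto import *
Rt=Rg(d(40),d(45),-1); z=Rt.as_matrix()[:,2]
rel(np.r_[BK,70]-100*z,Rt); rel(np.r_[BK,70],Rt)
E
```

```text
need calls 1.39 full [-0.786, 0.005, 1.392, -0.03, -0.161, -0.57]
 step [-0.559, 0.004, 0.99, -0.021, -0.114, -0.405]
 ik [1.34, 0.65, -0.24, 1.81, -0.71, 1.06, 0.74] 0.0 clr [371, 519, 355, 101, 744, 426, 121]
 now [ 336.7 -484.8  348.9] [1.39, 0.53, -0.12, 1.43, -0.71, 1.59, 0.25] F [-0.4  0.3 -0.1] gap 92.32831480803145 0.0
need calls 2.06 full [-0.838, 0.022, 2.056, -0.03, -0.161, -0.57]
 step [-0.403, 0.011, 0.99, -0.014, -0.077, -0.274]
 ik [1.27, 0.74, -0.3, 1.89, -0.8, 0.85, 0.79] 0.0 clr [306, 457, 273, 23, 684, 355, 50]
 now [ 336.7 -484.8  348.9] [1.39, 0.53, -0.12, 1.43, -0.71, 1.59, 0.25] F [-0.4  0.3 -0.1] gap 92.32831480803145 0.0
```

>>> apply_moves:
  increments:
    - [[-0.15, 0, 0.2, -0.005, -0.03, -0.1], [-0.35, 0, 0.5, -0.01, -0.07, -0.25], [-0.6, 0, 0.8, -0.02, -0.13, -0.4], [-0.75, 0, 1, -0.03, -0.16, -0.57], [-0.79, 0.005, 1, -0.03, -0.16, -0.57], [-0.79, 0.005, 1, -0.03, -0.16, -0.57], [-0.79, 0.005, 1, -0.03, -0.16, -0.57], [-0.79, 0.005, 1, -0.03, -0.16, -0.57]]
  fingers: 1

```text
time_s: 3.1
tool_pos: [345.9, -434.6, 165.6]
eef_rot: [-0.13, 0.868, 0.315, 0.36]
contact_force: [-0.3, 0.8, -0.7]
finger_gap: 92.3
finger_force: 0.0
```

```bash
python3 log.py; python3 - <<'E'
from goto import *
print(X.reshape(-1)[:21].reshape(7,3).round(1).tolist(),X[21],err)
Rt=Rg(d(40),d(45),-1); z=Rt.as_matrix()[:,2]
rel(np.r_[BK,70]-3*z,Rt)
for n in('top','side'):
    im=bot.capture(n); cv2.imwrite(f'pics/{n}1.png',im[:,:,::-1])
a=cv2.imread('pics/top1.png')[190:340,310:510]; b=cv2.imread('pics/side1.png')[234:384,100:300]
cv2.imwrite('pics/c2.png',cv2.resize(np.hstack([a,b]),None,fx=2,fy=2))
E
```

```text
[[2.8, -14.4, -15.1], [-2.3, -14.4, 304.0], [-1.4, -12.0, 254.0], [-0.5, -12.0, 188.8], [-0.7, -1.4, 238.8], [0.8, -1.4, 60.6], [-0.6, 2.3, 310.6]] 284.86145375744815 0.0019377735635544013
need calls 1.04 full [0.038, -0.006, 1.045, 0.005, -0.001, -0.002]
 step [0.036, -0.006, 0.99, 0.005, -0.001, -0.002]
 ik [1.26, 0.73, -0.29, 1.9, -0.81, 0.86, 0.8] 0.0 clr [308, 459, 275, 25, 686, 357, 52]
 now [ 345.9 -434.6  165.6] [1.38, 0.61, -0.2, 1.74, -0.68, 1.18, 0.72] F [-0.3  0.8 -0.7] gap 92.3020695570912 0.0
```

View pics/c2.png

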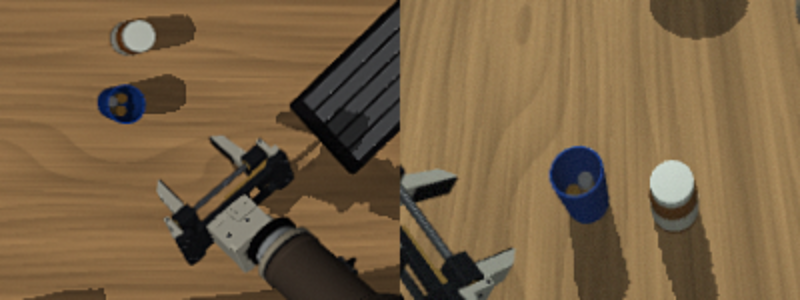

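The gripper is lined up with the beaker, with one finger to each side of it and the jar clear ahead. Next I advance and grip.

>>> apply_moves:
  increments:
    - [[0.005, 0, 0.15, 0, 0, 0], [0.01, 0, 0.35, 0, 0, 0], [0.02, 0, 0.55, 0, 0, 0], [0.03, -0.005, 0.75, 0, 0, 0], [0.035, -0.005, 0.9, 0.005, 0, 0], [0.04, -0.006, 1, 0.005, 0, 0], [0.04, -0.006, 1, 0.005, 0, 0], [0.04, -0.006, 1, 0.005, 0, 0]]

```text
time_s: 4.2
tool_pos: [429.6, -363.0, 63.2]
eef_rot: [-0.131, 0.868, 0.315, 0.36]
contact_force: [-0.9, 0.2, -0.5]
finger_gap: 92.0
finger_force: 0.0
```

>>> apply_moves:
  increments:
    - [[0, 0, 0.045, 0, 0, 0], [0, 0, 0.045, 0, 0, 0], [0, 0, 0.045, 0, 0, 0], [0, 0, 0.045, 0, 0, 0], [0, 0, 0.045, 0, 0, 0], [0, 0, 0.045, 0, 0, 0], [0, 0, 0.045, 0, 0, 0], [0, 0, 0.045, 0, 0, 0]]
  fingers: -1
  newtons: 30

```text
time_s: 5.2
tool_pos: [433.5, -358.9, 58.2]
eef_rot: [-0.132, 0.868, 0.316, 0.36]
contact_force: [-0.8, 0.4, 2.8]
finger_gap: 56.3
finger_force: 29.9
```

```bash
python3 log.py; python3 - <<'E'
from goto import *
Rt=Rg(d(40),d(45),-1); z=Rt.as_matrix()[:,2]
rel(np.r_[BK,70],Rt); s=bot.get_state(); print('gripnow',s['tool_pos']-18.8*rot(s).as_matrix()[:,2])
rel(np.r_[BK,230],Rt)
E
```

```text
need calls 1 full [-0.001, 0.007, 0.013, -0.004, -0.003, -0.003]
 ik [1.26, 0.74, -0.29, 1.9, -0.81, 0.86, 0.8] 0.0 clr [306, 457, 273, 23, 684, 355, 50]
 now [ 433.5 -358.9   58.2] [1.26, 0.74, -0.29, 1.9, -0.81, 0.86, 0.8] F [-0.8  0.4  2.8] gap 56.33539947349969 29.877230958887928
gripnow [ 423.3722103  -367.50014213   71.4727533 ]
need calls 1 full [0.754, 0.005, -0.74, -0.004, -0.003, -0.003]
 ik [1.25, 0.5, -0.27, 1.81, -0.74, 1.11, 0.57] 0.0 clr [322, 459, 342, 121, 693, 361, 210]
 now [ 433.5 -358.9   58.2] [1.26, 0.74, -0.29, 1.9, -0.81, 0.86, 0.8] F [-0.8  0.4  2.8] gap 56.33539947349969 29.877230958887928
```

>>> apply_moves:
  increments:
    - [[0.06, 0, -0.06, 0, 0, 0], [0.17, 0, -0.17, 0, 0, 0], [0.3, 0, -0.3, 0, 0, 0], [0.45, 0, -0.45, 0, 0, 0], [0.6, 0, -0.59, 0, 0, 0], [0.7, 0.005, -0.69, 0, 0, 0], [0.75, 0.005, -0.74, 0, 0, 0], [0.75, 0.005, -0.74, 0, 0, 0]]

```text
time_s: 6.2
tool_pos: [434.9, -359.4, 216.3]
eef_rot: [-0.132, 0.868, 0.316, 0.36]
contact_force: [-0.0, 0.4, -3.7]
finger_gap: 56.2
finger_force: 30.0
```

```bash
python3 log.py; python3 - <<'E'
from goto import *
for a,p in((52,(455,-245,250)),(65,(490,-120,250)),(85,(535,25,250))):
    print(a); rel(np.array(p,float),Rg(d(a),d(45),-1))
E
```

```text
52
need calls 1 full [0.576, -0.517, 0.385, 0.294, -0.002, -0.298]
 ik [1.13, 0.42, -0.35, 1.89, -0.73, 1.11, 0.56] 0.0 clr [231, 349, 278, 156, 583, 255, 230]
 now [ 434.9 -359.4  216.3] [1.25, 0.5, -0.26, 1.81, -0.75, 1.11, 0.57] F [-0.   0.4 -3.7] gap 56.221102838186575 29.999492235434566
65
need calls 1.08 full [1.076, -1.024, 0.887, 0.615, -0.002, -0.619]
 step [0.99, -0.942, 0.816, 0.566, -0.002, -0.57]
 ik [0.97, 0.41, -0.44, 1.92, -0.71, 1.07, 0.53] 0.0 clr [146, 237, 226, 217, 470, 178, 230]
 now [ 434.9 -359.4  216.3] [1.25, 0.5, -0.26, 1.81, -0.75, 1.11, 0.57] F [-0.   0.4 -3.7] gap 56.221102838186575 29.999492235434566
85
need calls 1.66 full [1.664, -1.597, 1.477, 1.109, -0.003, -1.112]
 step [0.99, -0.95, 0.879, 0.66, -0.002, -0.662]
 ik [0.69, 0.49, -0.53, 1.82, -0.62, 1.09, 0.47] 0.0 clr [108, 109, 218, 330, 338, 148, 230]
 now [ 434.9 -359.4  216.3] [1.25, 0.5, -0.26, 1.81, -0.75, 1.11, 0.57] F [-0.   0.4 -3.7] gap 56.221102838186575 29.999492235434566
```

>>> apply_moves:
  increments:
    - [[0.05, -0.05, 0.05, 0.03, 0, -0.03], [0.17, -0.17, 0.15, 0.11, 0, -0.11], [0.34, -0.32, 0.3, 0.22, 0, -0.22], [0.52, -0.5, 0.45, 0.34, 0, -0.34], [0.7, -0.67, 0.6, 0.46, 0, -0.46], [0.85, -0.82, 0.75, 0.56, 0, -0.56], [0.95, -0.92, 0.84, 0.63, 0, -0.63], [0.99, -0.95, 0.88, 0.66, 0, -0.66]]

```text
time_s: 7.2
tool_pos: [495.3, -120.3, 228.5]
eef_rot: [-0.213, 0.77, 0.509, 0.32]
contact_force: [0.1, -0.1, -2.6]
finger_gap: 56.6
finger_force: 30.0
```

```bash
python3 log.py; cat > pour.py <<'E'
from goto import *
# pour waypoints: tool az 85; e' from 45 to 0, roll 0..180; report grip so low rim sits ~15 mm short of axis
bt=Rg(0,d(45),-1).inv().apply([0,0,1])
def pose(roll,ee,z,az=85,short=15):
    Rp=Rg(d(az),d(ee),-1)*R.from_euler('z',d(roll)); b=Rp.apply(bt); h=b[:2]/np.hypot(*b[:2]); t=np.arccos(b[2])
    low=25*b-30*np.cross(np.cross(b,[0,0,1]),b)/np.sin(t)
    return np.r_[DR-low[:2]-h*short,z],Rp,np.degrees(t),low
E
python3 - <<'E'
from pour import *
rel(np.array([535.,25,250]),Rg(d(85),d(45),-1))
q=bot.get_state()['joint_positions']
for ro,ee,z in((20,40,230),(40,33,225),(60,25,215),(80,17,210),(100,10,205),(120,5,200),(140,2,195),(160,0,190),(180,0,190),(180,-12,195)):
    g,Rp,t,low=pose(ro,ee,z); q,er=ik(tcp(g,Rp),Rp,q); print(ro,round(t),g.round(),low.round(),round(er,3),q.round(2).tolist(),clear(g,Rp))
E
```

```text
need calls 1 full [0.8, -0.162, 0.727, 0.442, -0.006, -0.446]
 ik [0.7, 0.49, -0.53, 1.82, -0.62, 1.09, 0.47] 0.0 clr [108, 109, 218, 330, 338, 148, 230]
 now [ 495.3 -120.3  228.5] [0.97, 0.45, -0.43, 1.89, -0.68, 1.09, 0.56] F [ 0.1 -0.1 -2.6] gap 56.626343750754856 29.99372803495497
20 16 [515.  65. 230.] [ 31. -18.  16.] 0.0 [0.67, 0.51, -0.51, 1.92, -0.75, 1.03, 0.25] [72, 65, 182, 315, 300, 163, 194]
40 33 [517.  72. 225.] [ 30. -24.   5.] 0.0 [0.67, 0.57, -0.47, 1.94, -0.86, 1.08, 0.03] [52, 56, 162, 283, 291, 161, 174]
60 52 [521.  76. 215.] [ 28. -26.  -8.] 0.0 [0.67, 0.66, -0.43, 1.95, -0.96, 1.14, -0.18] [21, 50, 131, 244, 285, 142, 143]
80 71 [526.  75. 210.] [ 23. -25. -20.] 0.0 [0.67, 0.75, -0.4, 1.93, -1.03, 1.23, -0.41] [6, 48, 116, 191, 282, 151, 128]
100 90 [534.  70. 205.] [ 16. -19. -30.] 0.0 [0.66, 0.84, -0.36, 1.91, -1.08, 1.33, -0.68] [0, 48, 103, 145, 281, 160, 115]
120 107 [542.  64. 200.] [  9. -12. -36.] 0.0 [0.63, 0.9, -0.31, 1.87, -1.12, 1.41, -0.98] [0, 51, 91, 112, 283, 146, 103]
140 121 [549.  58. 195.] [  3.  -5. -39.] 0.0 [0.61, 0.94, -0.26, 1.85, -1.14, 1.48, -1.3] [0, 55, 95, 92, 287, 110, 107]
160 132 [556.  52. 190.] [ -0.   1. -39.] 0.0 [0.57, 0.97, -0.21, 1.82, -1.17, 1.54, -1.62] [8, 59, 110, 78, 292, 76, 122]
180 135 [560.  50. 190.] [  0.   4. -39.] 0.0 [0.54, 0.97, -0.16, 1.81, -1.19, 1.58, -1.96] [30, 61, 132, 76, 296, 73, 140]
180 147 [559.  42. 195.] [  1.  12. -37.] 0.0 [0.58, 1.09, -0.22, 1.78, -1.21, 1.7, -1.91] [18, 68, 105, 72, 304, 73, 74]
```

```bash
python3 - <<'E'
from pour import *
q=bot.get_state()['joint_positions']
for ro,ee,z in((0,45,230),(30,38,220),(60,35,210),(90,32,200),(120,30,195),(150,28,190),(180,25,185),(180,10,185),(180,-5,185),(180,-15,190)):
    g,Rp,t,low=pose(ro,ee,z,85,15); q,er=ik(tcp(g,Rp),Rp,q); print(ro,ee,round(t),g.round(),low.round(),round(er,3),q.round(2).tolist(),clear(g,Rp))
g,Rp,t,low=pose(30,38,220); rel(g,Rp)
E
```

```text
pour.py:6: RuntimeWarning: divide by zero encountered in divide
  low=25*b-30*np.cross(np.cross(b,[0,0,1]),b)/np.sin(t)
  df = [f_eval - f0 for f_eval in f_evals]
Traceback (most recent call last):
  File "kin.py", line 29, in ik
    r=least_squares(f,q,bounds=(LO+marg,HI-marg),max_nfev=40); e=np.abs(r.fun[:6]).max()
ValueError: Residuals are not finite in the initial point.
```

```bash
python3 - <<'E'
from pour import *
q=bot.get_state()['joint_positions']
for ro,ee,z in((30,38,220),(60,35,210),(90,32,200),(120,30,195),(150,28,190),(180,25,185),(180,10,185),(180,-5,185),(180,-15,190)):
    g,Rp,t,low=pose(ro,ee,z,85,15); q,er=ik(tcp(g,Rp),Rp,q); print(ro,ee,round(t),g.round(),low.round(),round(er,3),q.round(2).tolist(),clear(g,Rp))
g,Rp,t,low=pose(25,38,230); rel(g,Rp)
E
```

```text
30 38 23 [515.  67. 220.] [ 32. -20.  11.] 0.0 [0.66, 0.53, -0.48, 1.94, -0.79, 1.03, 0.14] [54, 59, 164, 294, 294, 164, 176]
60 35 46 [516.  71. 210.] [ 31. -23.  -4.] 0.0 [0.6, 0.56, -0.39, 1.95, -0.88, 1.07, -0.29] [27, 61, 137, 270, 281, 152, 149]
90 32 68 [524.  74. 200.] [ 24. -24. -18.] 0.0 [0.54, 0.6, -0.3, 1.95, -0.95, 1.11, -0.72] [13, 47, 123, 268, 269, 171, 135]
120 30 87 [537.  74. 195.] [ 14. -22. -29.] 0.0 [0.48, 0.63, -0.21, 1.93, -1.01, 1.17, -1.19] [9, 42, 119, 253, 267, 178, 131]
150 28 102 [550.  71. 190.] [  5. -17. -35.] 0.0 [0.42, 0.66, -0.13, 1.9, -1.05, 1.23, -1.67] [23, 48, 129, 235, 272, 142, 141]
180 25 110 [561.  67. 185.] [ -1. -13. -37.] 0.0 [0.39, 0.71, -0.05, 1.88, -1.1, 1.31, -2.14] [46, 44, 156, 211, 278, 92, 168]
180 10 125 [561.  57. 185.] [ -0.  -3. -39.] 0.0 [0.49, 0.87, -0.13, 1.84, -1.16, 1.47, -2.02] [34, 54, 144, 120, 289, 75, 156]
180 -5 140 [560.  47. 185.] [  1.   7. -38.] 0.0 [0.57, 1.03, -0.2, 1.79, -1.19, 1.62, -1.93] [19, 64, 114, 65, 297, 73, 105]
180 -15 150 [559.  41. 190.] [  1.  13. -37.] 0.0 [0.6, 1.14, -0.25, 1.76, -1.2, 1.72, -1.9] [9, 69, 93, 71, 304, 73, 52]
need calls 1 full [0.869, -0.393, 0.97, 0.509, 0.129, 0.449]
 ik [0.67, 0.52, -0.5, 1.93, -0.78, 1.04, 0.2] 0.0 clr [68, 62, 178, 307, 298, 164, 190]
 now [ 495.3 -120.3  228.5] [0.97, 0.45, -0.43, 1.89, -0.68, 1.09, 0.56] F [ 0.1 -0.1 -2.6] gap 56.626343750754856 29.99372803495497
```

>>> apply_moves:
  increments:
    - [[0.04, -0.02, 0.05, 0.02, 0.01, 0.02], [0.15, -0.06, 0.16, 0.08, 0.02, 0.08], [0.3, -0.13, 0.33, 0.17, 0.04, 0.15], [0.47, -0.21, 0.52, 0.27, 0.07, 0.24], [0.63, -0.28, 0.7, 0.37, 0.09, 0.33], [0.76, -0.34, 0.85, 0.45, 0.11, 0.39], [0.84, -0.38, 0.94, 0.49, 0.13, 0.44], [0.87, -0.39, 0.97, 0.51, 0.13, 0.45]]

```text
time_s: 8.2
tool_pos: [518.3, 79.8, 217.8]
eef_rot: [-0.359, 0.78, 0.447, 0.252]
contact_force: [0.2, 0.2, -2.3]
finger_gap: 56.4
finger_force: 30.0
```

```bash
python3 log.py; python3 - <<'E'
from pour import *
g,Rp,t,low=pose(50,36,212); rel(g,Rp)
E
```

```text
need calls 1 full [-0.072, 0.011, 0.093, 0.048, 0.052, 0.864]
 ik [0.62, 0.55, -0.43, 1.95, -0.85, 1.05, -0.14] 0.0 clr [34, 60, 144, 274, 285, 154, 156]
 now [518.3  79.8 217.8] [0.68, 0.53, -0.51, 1.93, -0.78, 1.04, 0.19] F [ 0.2  0.2 -2.3] gap 56.373346915703884 30.001366902036253
```

```bash
python3 - <<'E'
from pour import *
W=[(50,36,212),(77,33,204),(104,31,198),(130,29,193),(156,27,188),(180,24,186),(180,6,186),(180,-8,188)]
P=[pose(*w) for w in W]
for a,b,w in zip(P,P[1:],W[1:]): print(w,np.r_[a[1].inv().apply(tcp(b[0],b[1])-tcp(a[0],a[1]))/150,(a[1].inv()*b[1]).as_rotvec()/.5].round(3).tolist())
E
```

```text
(77, 33, 204) [0.014, 0.038, 0.054, 0.095, 0.047, 0.942]
(104, 31, 198) [0.057, 0.036, 0.032, 0.07, -0.001, 0.942]
(130, 29, 193) [0.081, 0.007, 0.014, 0.063, -0.032, 0.907]
(156, 27, 188) [0.079, -0.025, 0.004, 0.042, -0.056, 0.907]
(180, 24, 186) [0.037, -0.052, -0.009, 0.022, -0.103, 0.838]
(180, 6, 186) [-0.006, 0.0, -0.079, 0.0, -0.628, -0.0]
(180, -8, 188) [-0.037, -0.0, -0.068, -0.0, -0.489, -0.0]
```

>>> apply_moves:
  increments:
    - [[-0.01, 0, 0.01, 0.01, 0.01, 0.1], [-0.02, 0, 0.02, 0.01, 0.01, 0.22], [-0.03, 0.005, 0.04, 0.02, 0.02, 0.34], [-0.04, 0.005, 0.05, 0.03, 0.03, 0.46], [-0.05, 0.01, 0.06, 0.03, 0.03, 0.58], [-0.06, 0.01, 0.08, 0.04, 0.04, 0.7], [-0.07, 0.01, 0.09, 0.05, 0.05, 0.8], [-0.07, 0.01, 0.09, 0.05, 0.05, 0.86]]

```text
time_s: 9.2
tool_pos: [516.0, 83.6, 201.7]
eef_rot: [-0.419, 0.85, 0.268, 0.174]
contact_force: [0.4, 1.3, -3.2]
finger_gap: 56.4
finger_force: 30.0
```

>>> apply_moves:
  increments:
    - [[0, 0.005, 0.005, 0.01, 0.005, 0.1], [0, 0.01, 0.01, 0.02, 0.01, 0.22], [0.005, 0.015, 0.02, 0.03, 0.02, 0.35], [0.005, 0.02, 0.03, 0.05, 0.02, 0.48], [0.01, 0.025, 0.035, 0.06, 0.03, 0.61], [0.01, 0.03, 0.045, 0.07, 0.035, 0.74], [0.015, 0.035, 0.05, 0.09, 0.04, 0.87], [0.015, 0.04, 0.055, 0.095, 0.045, 0.94]]

```text
time_s: 10.2
tool_pos: [522.1, 88.4, 194.5]
eef_rot: [-0.471, 0.877, 0.063, 0.074]
contact_force: [0.2, -0.7, -3.1]
finger_gap: 56.3
finger_force: 29.9
```

>>> apply_moves:
  increments:
    - [[0.005, 0.005, 0.005, 0.01, 0, 0.1], [0.015, 0.01, 0.01, 0.02, 0, 0.22], [0.02, 0.015, 0.015, 0.03, 0, 0.35], [0.03, 0.02, 0.02, 0.035, 0, 0.48], [0.035, 0.025, 0.02, 0.045, 0, 0.61], [0.045, 0.03, 0.025, 0.055, 0, 0.74], [0.05, 0.035, 0.03, 0.065, 0, 0.87], [0.055, 0.035, 0.03, 0.07, 0, 0.94]]

```text
time_s: 11.2
tool_pos: [531.3, 89.8, 189.3]
eef_rot: [-0.49, 0.859, -0.141, -0.038]
contact_force: [0.4, -0.1, -2.8]
finger_gap: 56.2
finger_force: 29.9
```

```bash
python3 log.py; python3 - <<'E'
from pour import *
g,Rp,t,low=pose(130,29,193); rel(g,Rp)
for n in('top','side'):
    im=bot.capture(n); cv2.imwrite(f'pics/{n}2.png',im[:,:,::-1])
a=cv2.imread('pics/top2.png')[120:270,150:350]; b=cv2.imread('pics/side2.png')[120:270,140:340]
cv2.imwrite('pics/c3.png',cv2.resize(np.hstack([a,b]),None,fx=2,fy=2,interpolation=2))
E
```

```text
need calls 1 full [0.08, 0.011, 0.021, 0.067, -0.029, 0.916]
 ik [0.46, 0.64, -0.18, 1.92, -1.03, 1.19, -1.35] 0.0 clr [10, 42, 119, 245, 268, 172, 131]
 now [531.3  89.8 189.3] [0.51, 0.61, -0.26, 1.94, -0.98, 1.14, -0.94] F [ 0.4 -0.1 -2.8] gap 56.226346329634296 29.88373733414548
```

View pics/c3.png

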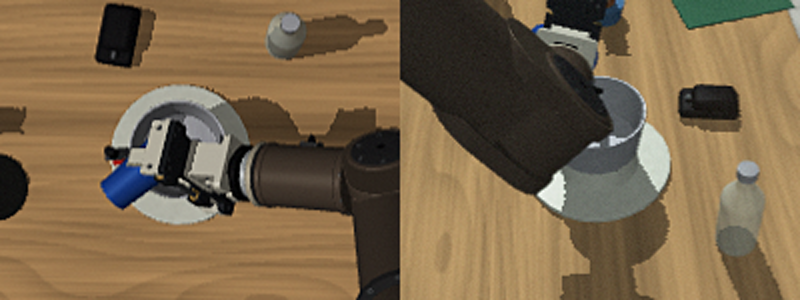

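```bash
cat > bk.py <<'E'
from pour import *
th=np.linspace(0,6.28,40)
def bclear(g,Rp):
    b=Rp.apply(bt); u=np.cross(b,[1,.3,.2]); u/=np.linalg.norm(u); v=np.cross(b,u); m=99;mb=99
    for s in np.linspace(-70,25,20):
        r=25+5*(s+70)/95; p=g+s*b+r*(np.cos(th)[:,None]*u+np.sin(th)[:,None]*v)
        m=min(m,np.hypot(np.maximum(np.hypot(p[:,0]-550,p[:,1]-135)-8,0),np.maximum(p[:,2]-182,0)).min())
        hh=np.hypot(p[:,0]-559,p[:,1]-39); mb=min(mb,np.hypot(np.maximum(hh-74,0),np.maximum(p[:,2]-120,0)).min())
    return m.round(),mb.round()
E
python3 - <<'E'
from bk import *
s=bot.get_state(); r=rot(s); print(bclear(s['tool_pos']-18.8*r.as_matrix()[:,2],r))
W=[(104,31,198),(130,29,208),(156,27,208),(180,24,206),(180,6,200),(180,-8,195)]
P=[pose(*w) for w in W]
for a,b,w in zip(P,P[1:],W[1:]): print(w,np.r_[a[1].inv().apply(tcp(b[0],b[1])-tcp(a[0],a[1]))/150,(a[1].inv()*b[1]).as_rotvec()/.5].round(3).tolist(),bclear(*b[:2]),clear(*b[:2]))
rel(*P[1][:2])
E
```

```text
(np.float64(21.0), np.float64(45.0))
(130, 29, 208) [0.06, -0.077, -0.037, 0.063, -0.032, 0.907] (np.float64(15.0), np.float64(57.0)) [24, 54, 134, 258, 275, 180, 146]
(156, 27, 208) [0.06, -0.047, -0.012, 0.042, -0.056, 0.907] (np.float64(15.0), np.float64(53.0)) [46, 55, 152, 245, 280, 142, 164]
(180, 24, 206) [0.037, -0.052, -0.009, 0.022, -0.103, 0.838] (np.float64(20.0), np.float64(49.0)) [68, 51, 178, 224, 285, 102, 190]
(180, 6, 200) [0.03, 0.0, -0.063, 0.0, -0.628, -0.0] (np.float64(35.0), np.float64(41.0)) [46, 59, 156, 111, 295, 76, 167]
(180, -8, 195) [0.009, -0.0, -0.063, -0.0, -0.489, -0.0] (np.float64(47.0), np.float64(37.0)) [24, 65, 116, 67, 301, 73, 97]
need calls 1 full [0.06, -0.071, -0.031, 0.067, -0.029, 0.918]
 ik [0.46, 0.62, -0.18, 1.91, -1.02, 1.21, -1.37] 0.0 clr [24, 54, 134, 258, 275, 180, 146]
 now [531.3  89.9 189.4] [0.51, 0.61, -0.26, 1.94, -0.98, 1.14, -0.94] F [-0.9 -0.1 -3. ] gap 56.0909155753227 29.884953291835537
```

The beaker's mouth is over the basket, with its base towards the pin side. I'll raise it slightly so the base clears the pin and continue the roll.

>>> apply_moves:
  increments:
    - [[0.01, -0.02, -0.01, 0.01, 0, 0.1], [0.02, -0.04, -0.02, 0.02, -0.01, 0.22], [0.03, -0.06, -0.025, 0.03, -0.01, 0.35], [0.04, -0.07, -0.03, 0.04, -0.015, 0.48], [0.05, -0.07, -0.03, 0.05, -0.02, 0.6], [0.055, -0.07, -0.03, 0.055, -0.025, 0.73], [0.06, -0.07, -0.03, 0.06, -0.03, 0.85], [0.06, -0.07, -0.03, 0.065, -0.03, 0.92]]

```text
time_s: 12.3
tool_pos: [542.5, 89.3, 198.6]
eef_rot: [-0.484, 0.796, -0.33, -0.153]
contact_force: [-0.0, -0.0, -2.1]
finger_gap: 56.6
finger_force: 29.8
```

>>> apply_moves:
  increments:
    - [[0.01, -0.005, 0, 0.005, -0.005, 0.1], [0.015, -0.01, -0.005, 0.01, -0.015, 0.22], [0.025, -0.02, -0.005, 0.015, -0.02, 0.34], [0.03, -0.025, -0.005, 0.02, -0.03, 0.46], [0.04, -0.03, -0.01, 0.03, -0.04, 0.59], [0.05, -0.04, -0.01, 0.035, -0.045, 0.72], [0.055, -0.045, -0.01, 0.04, -0.05, 0.84], [0.06, -0.045, -0.01, 0.04, -0.055, 0.91]]

```text
time_s: 13.3
tool_pos: [553.4, 86.8, 198.8]
eef_rot: [-0.449, 0.694, -0.496, -0.266]
contact_force: [0.4, 0.1, -2.6]
finger_gap: 56.1
finger_force: 29.8
```

>>> apply_moves:
  increments:
    - [[0.005, -0.005, 0, 0, -0.01, 0.1], [0.01, -0.01, 0, 0.005, -0.02, 0.2], [0.015, -0.02, 0, 0.01, -0.04, 0.32], [0.02, -0.025, -0.005, 0.01, -0.05, 0.43], [0.025, -0.035, -0.005, 0.015, -0.07, 0.55], [0.03, -0.04, -0.01, 0.02, -0.08, 0.66], [0.035, -0.05, -0.01, 0.02, -0.095, 0.77], [0.035, -0.05, -0.01, 0.02, -0.1, 0.84]]

```text
time_s: 14.3
tool_pos: [562.3, 83.8, 197.8]
eef_rot: [0.399, -0.566, 0.62, 0.369]
contact_force: [0.2, -0.0, -2.4]
finger_gap: 56.3
finger_force: 29.8
```

```bash
python3 log.py; python3 - <<'E'
from bk import *
for w in ((180,6,200),(180,-8,195)): rel(*pose(*w)[:2])
E
```

```text
need calls 1 full [0.028, -0.004, -0.066, 0.002, -0.635, -0.01]
 ik [0.51, 0.88, -0.14, 1.83, -1.18, 1.52, -2.01] 0.0 clr [46, 59, 156, 111, 295, 76, 167]
 now [562.3  83.8 197.8] [0.38, 0.68, -0.05, 1.87, -1.1, 1.34, -2.17] F [ 0.2 -0.  -2.4] gap 56.264446856266865 29.8036247749529
need calls 1.12 full [0.056, -0.004, -0.123, 0.001, -1.123, -0.01]
 step [0.05, -0.004, -0.108, 0.001, -0.99, -0.009]
 ik [0.58, 1.05, -0.21, 1.79, -1.2, 1.65, -1.93] 0.0 clr [24, 65, 116, 67, 301, 73, 97]
 now [562.3  83.8 197.8] [0.38, 0.68, -0.05, 1.87, -1.1, 1.34, -2.17] F [ 0.2 -0.  -2.4] gap 56.264446856266865 29.8036247749529
```

>>> apply_moves:
  increments:
    - [[0.005, 0, -0.01, 0, -0.08, 0], [0.01, 0, -0.02, 0, -0.18, 0], [0.015, 0, -0.03, 0, -0.28, 0], [0.02, 0, -0.04, 0, -0.37, 0], [0.02, 0, -0.05, 0, -0.46, 0], [0.025, 0, -0.06, 0, -0.54, 0], [0.03, 0, -0.065, 0, -0.6, -0.01], [0.03, 0, -0.065, 0, -0.63, -0.01]]

```text
time_s: 15.3
tool_pos: [561.3, 73.1, 197.6]
eef_rot: [0.493, -0.503, 0.548, 0.452]
contact_force: [0.5, 0.1, -1.8]
finger_gap: 56.7
finger_force: 29.8
```

>>> apply_moves:
  increments:
    - [[0, 0, -0.01, 0, -0.08, 0], [0, 0, -0.02, 0, -0.16, 0], [0, 0, -0.03, 0, -0.24, 0], [0.005, 0, -0.04, 0, -0.32, 0], [0.005, 0, -0.05, 0, -0.4, 0], [0.01, 0, -0.06, 0, -0.49, 0], [0.01, 0, -0.06, 0, -0.49, 0], [0.01, 0, -0.06, 0, -0.49, 0]]

```text
time_s: 16.3
tool_pos: [560.6, 64.2, 197.3]
eef_rot: [0.556, -0.444, 0.484, 0.51]
contact_force: [0.5, 0.5, -0.4]
finger_gap: 56.4
finger_force: 29.9
```

```bash
python3 log.py; python3 - <<'E'
from bk import *
rel(*pose(180,-20,198)[:2]); print(bclear(*pose(180,-20,198)[:2]))
for n in('top','side'):
    im=bot.capture(n); cv2.imwrite(f'pics/{n}3.png',im[:,:,::-1])
a=cv2.imread('pics/top3.png')[120:270,150:350]; b=cv2.imread('pics/side3.png')[120:270,140:340]
cv2.imwrite('pics/c4.png',cv2.resize(np.hstack([a,b]),None,fx=2,fy=2,interpolation=2))
E
```

```text
need calls 1 full [-0.055, -0.004, -0.054, 0.004, -0.422, 0.001]
 ik [0.6, 1.18, -0.27, 1.75, -1.22, 1.78, -1.88] 0.0 clr [9, 73, 87, 61, 309, 73, 32]
 now [560.6  64.2 197.3] [0.57, 1.05, -0.2, 1.79, -1.2, 1.66, -1.93] F [ 0.5  0.5 -0.4] gap 56.376915662296085 29.873363669560753
(np.float64(61.0), np.float64(43.0))
```

View pics/c4.png

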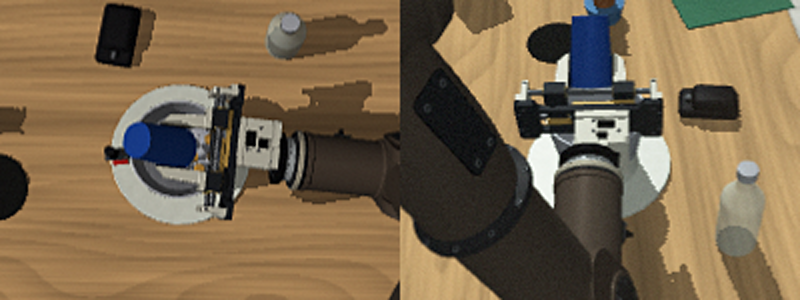

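The beaker is inverted over the basket, no slug is visible outside, and the load has dropped. I'll tip it further with a small shake.

>>> apply_moves:
  increments:
    - [[-0.02, 0, -0.02, 0, -0.16, 0], [-0.045, 0, -0.045, 0, -0.35, 0], [-0.1, 0, -0.1, 0, -0.35, 0], [-0.045, 0, -0.045, 0, -0.35, 0], [-0.1, 0, -0.1, 0, -0.35, 0], [-0.045, 0, -0.045, 0, -0.35, 0], [-0.045, 0, -0.045, 0, -0.35, 0], [-0.045, 0, -0.045, 0, -0.35, 0]]

```text
time_s: 17.4
tool_pos: [559.8, 56.8, 203.0]
eef_rot: [0.596, -0.398, 0.433, 0.547]
contact_force: [0.2, 0.7, -1.2]
finger_gap: 56.1
finger_force: 29.9
```

```bash
python3 log.py; python3 - <<'E'
from bk import *
print(bot.get_state()['contact_force'])
g,Rp,t,l=pose(180,24,230); rel(g,Rp)
W=[(180,24,230),(153,27,232),(126,29,234),(99,32,235),(72,35,235),(45,38,235),(18,42,235)]
P=[pose(*w) for w in W]
for a,b,w in zip(P,P[1:],W[1:]): print(w,np.r_[a[1].inv().apply(tcp(b[0],b[1])-tcp(a[0],a[1]))/150,(a[1].inv()*b[1]).as_rotvec()/.5].round(3).tolist(),bclear(*b[:2]),clear(*b[:2])[:2])
E
```

```text
[ 0.1802292   0.70253874 -1.16799453]
need calls 1.46 full [-0.067, -0.005, 0.211, 0.004, 1.464, 0.001]
 step [-0.045, -0.004, 0.143, 0.003, 0.99, 0.001]
 ik [0.41, 0.65, -0.08, 1.86, -1.08, 1.35, -2.22] 0.0 clr [92, 60, 202, 246, 294, 118, 214]
 now [559.8  56.8 203. ] [0.6, 1.16, -0.26, 1.76, -1.22, 1.76, -1.89] F [ 0.2  0.7 -1.2] gap 56.119273901062954 29.876335204350077
(153, 27, 232) [-0.013, 0.071, 0.011, -0.025, 0.103, -0.942] (np.float64(37.0), np.float64(77.0)) [65, 60]
(126, 29, 234) [-0.048, 0.065, 0.006, -0.046, 0.054, -0.942] (np.float64(36.0), np.float64(84.0)) [48, 61]
(99, 32, 235) [-0.065, 0.047, -0.002, -0.098, 0.04, -0.942] (np.float64(39.0), np.float64(77.0)) [48, 63]
(72, 35, 235) [-0.058, 0.027, -0.017, -0.105, -0.008, -0.942] (np.float64(43.0), np.float64(58.0)) [50, 64]
(45, 38, 235) [-0.036, 0.017, -0.03, -0.09, -0.055, -0.942] (np.float64(48.0), np.float64(43.0)) [60, 67]
(18, 42, 235) [-0.024, 0.033, -0.041, -0.074, -0.12, -0.942] (np.float64(51.0), np.float64(41.0)) [79, 71]
```

>>> apply_moves:
  increments:
    - [[-0.005, 0, 0.02, 0, 0.13, 0], [-0.015, 0, 0.05, 0, 0.3, 0], [-0.025, 0, 0.08, 0, 0.5, 0], [-0.035, 0, 0.11, 0, 0.7, 0], [-0.04, 0, 0.13, 0, 0.88, 0], [-0.045, 0, 0.14, 0, 1, 0], [-0.045, 0, 0.14, 0, 1, 0], [-0.045, 0, 0.14, 0, 1, 0]]

```text
time_s: 18.4
tool_pos: [561.2, 74.3, 215.5]
eef_rot: [0.47, -0.52, 0.567, 0.432]
contact_force: [-0.2, -0.8, -1.8]
finger_gap: 55.9
finger_force: 29.9
```

```bash
python3 log.py; python3 - <<'E'
from bk import *
g,Rp,t,l=pose(155,26,232); rel(g,Rp)
# onward: blend to upright over (505,250) az 88 (final orientation roll0 e45)
Gs=np.array([505,285,235.]); Rf=Rg(d(88),d(45),-1)
W=[pose(155,26,232),pose(128,29,234)]
W=[(w[0],w[1]) for w in W]
for k,ro in enumerate((101,74,47,20)):
    Rp=Rg(d(85),d(30+4*k),-1)*R.from_euler('z',d(ro)); g=W[1][0]+(Gs-W[1][0])*(k+1)/5; g[2]=240; W.append((g,Rp))
W.append((Gs,Rf))
q=bot.get_state()['joint_positions']
for a,b in zip(W,W[1:]):
    q,er=ik(tcp(*b),b[1],q); print(b[0].round(),np.r_[a[1].inv().apply(tcp(*b)-tcp(*a))/150,(a[1].inv()*b[1]).as_rotvec()/.5].round(3).tolist(),bclear(*b),clear(*b),round(er,3),q.round(2).tolist())
E
```

```text
need calls 1 full [-0.068, 0.058, 0.063, -0.114, 0.528, -0.866]
 ik [0.44, 0.62, -0.13, 1.88, -1.05, 1.3, -1.81] 0.0 clr [66, 60, 174, 261, 291, 160, 186]
 now [561.2  74.3 215.5] [0.49, 0.8, -0.11, 1.84, -1.16, 1.49, -2.07] F [-0.2 -0.8 -1.8] gap 55.89085157845329 29.871017988201736
[540.  73. 234.] [-0.046, 0.067, 0.01, -0.066, 0.083, -0.942] (np.float64(36.0), np.float64(83.0)) [49, 61, 159, 281, 288, 195, 171] 0.0 [0.48, 0.58, -0.21, 1.9, -1.0, 1.23, -1.39]
[533. 115. 240.] [-0.159, -0.088, 0.223, -0.032, 0.015, -0.942] (np.float64(30.0), np.float64(90.0)) [52, 25, 162, 313, 255, 197, 174] 0.0 [0.49, 0.55, -0.32, 1.95, -1.01, 1.13, -0.97]
[526. 158. 240.] [-0.095, -0.114, 0.24, -0.141, -0.006, -0.942] (np.float64(34.0), np.float64(98.0)) [60, 0, 164, 359, 223, 195, 176] 0.0 [0.47, 0.5, -0.42, 1.98, -0.99, 1.0, -0.59]Traceback (most recent call last):
  File "<stdin>", line 12, in <module>
  File "bk.py", line 9, in bclear
    return m.round(),mb.round()
                     ^^^^^^^^
AttributeError: 'int' object has no attribute 'round'
```

>>> apply_moves:
  increments:
    - [[-0.01, 0.01, 0.01, -0.01, 0.06, -0.1], [-0.02, 0.02, 0.02, -0.03, 0.14, -0.22], [-0.03, 0.03, 0.03, -0.04, 0.23, -0.36], [-0.04, 0.04, 0.04, -0.06, 0.31, -0.5], [-0.05, 0.05, 0.05, -0.08, 0.4, -0.64], [-0.06, 0.055, 0.06, -0.1, 0.47, -0.77], [-0.07, 0.06, 0.065, -0.115, 0.53, -0.87], [-0.07, 0.06, 0.065, -0.115, 0.53, -0.87]]

```text
time_s: 19.4
tool_pos: [553.4, 87.1, 225.2]
eef_rot: [-0.458, 0.697, -0.485, -0.263]
contact_force: [0.3, -1.0, -0.8]
finger_gap: 56.6
finger_force: 29.9
```

```bash
sed -i 's/return m.round(),mb.round()/return round(float(m)),round(float(mb))/' bk.py; python3 log.py; python3 - <<'E'
from bk import *
Gs=np.array([500,260,240.]); Rf=Rg(d(88),d(45),-1); p=pose(128,29,250); rel(*p[:2])
W=[p[:2]]
for k,ro in enumerate((101,74,47,20)):
    Rp=Rg(d(85),d(30+4*k),-1)*R.from_euler('z',d(ro)); g=W[0][0]+(Gs-W[0][0])*(k+1)/5; g[2]=(280,300,290,260)[k]; W.append((g,Rp))
W.append((Gs,Rf))
q=bot.get_state()['joint_positions']
for a,b in zip(W,W[1:]):
    q,er=ik(tcp(*b),b[1],q); print(b[0].round(),np.r_[a[1].inv().apply(tcp(*b)-tcp(*a))/150,(a[1].inv()*b[1]).as_rotvec()/.5].round(3).tolist(),bclear(*b),clear(*b),round(er,3),q.round(2).tolist())
E
```

```text
need calls 1 full [-0.122, 0.03, -0.038, -0.062, 0.078, -0.932]
 ik [0.47, 0.55, -0.19, 1.89, -1.0, 1.26, -1.41] 0.0 clr [65, 66, 175, 289, 295, 206, 187]
 now [553.4  87.1 225.2] [0.43, 0.61, -0.12, 1.88, -1.06, 1.3, -1.81] F [ 0.3 -1.  -0.8] gap 56.55699446443655 29.877808157330676
[532. 110. 280.] [-0.238, -0.183, 0.116, -0.032, 0.015, -0.942] (68, 99) [92, 50, 202, 331, 281, 211, 214] 0.0 [0.48, 0.48, -0.28, 1.92, -1.0, 1.2, -1.03]
[524. 148. 300.] [-0.117, -0.21, 0.144, -0.141, -0.006, -0.942] (83, 99) [115, 56, 224, 382, 261, 225, 236] 0.0 [0.46, 0.41, -0.37, 1.93, -0.96, 1.12, -0.69]
[516. 185. 290.] [-0.052, -0.09, 0.239, -0.123, -0.069, -0.942] (78, 99) [122, 58, 224, 418, 227, 256, 236] 0.0 [0.44, 0.38, -0.47, 1.95, -0.92, 1.0, -0.31]
[508. 223. 260.] [-0.066, -0.039, 0.315, -0.078, -0.118, -0.942] (77, 99) [122, 62, 220, 463, 181, 265, 224] 0.0 [0.41, 0.4, -0.57, 1.99, -0.87, 0.84, 0.07]
[500. 260. 240.] [0.027, -0.095, 0.27, 0.057, -0.117, -0.77] (99, 99) [151, 85, 237, 490, 140, 302, 220] 0.0 [0.37, 0.43, -0.65, 1.98, -0.78, 0.76, 0.32]
```

>>> apply_moves:
  increments:
    - [[-0.02, 0.005, -0.005, -0.01, 0.01, -0.12], [-0.035, 0.01, -0.01, -0.02, 0.02, -0.27], [-0.05, 0.015, -0.015, -0.03, 0.035, -0.43], [-0.07, 0.02, -0.02, -0.04, 0.05, -0.59], [-0.09, 0.02, -0.03, -0.05, 0.06, -0.74], [-0.11, 0.03, -0.035, -0.06, 0.075, -0.87], [-0.12, 0.03, -0.04, -0.06, 0.08, -0.93], [-0.12, 0.03, -0.04, -0.06, 0.08, -0.93]]

```text
time_s: 20.4
tool_pos: [541.8, 88.4, 239.9]
eef_rot: [-0.487, 0.801, -0.318, -0.145]
contact_force: [0.7, -0.3, -2.2]
finger_gap: 56.4
finger_force: 29.9
```

>>> apply_moves:
  increments:
    - [[-0.03, -0.02, 0.015, 0, 0, -0.12], [-0.07, -0.05, 0.03, -0.01, 0, -0.27], [-0.11, -0.08, 0.05, -0.015, 0.005, -0.43], [-0.15, -0.11, 0.07, -0.02, 0.01, -0.59], [-0.19, -0.14, 0.09, -0.025, 0.01, -0.74], [-0.22, -0.17, 0.11, -0.03, 0.015, -0.87], [-0.24, -0.18, 0.115, -0.03, 0.015, -0.94], [-0.24, -0.18, 0.115, -0.03, 0.015, -0.94]]

```text
time_s: 21.4
tool_pos: [533.4, 125.6, 269.6]
eef_rot: [-0.5, 0.857, -0.123, -0.027]
contact_force: [0.3, 0.3, -1.0]
finger_gap: 56.3
finger_force: 29.9
```

>>> apply_moves:
  increments:
    - [[-0.01, -0.03, 0.02, -0.02, 0, -0.12], [-0.03, -0.06, 0.04, -0.04, 0, -0.27], [-0.05, -0.09, 0.06, -0.06, 0, -0.43], [-0.07, -0.13, 0.09, -0.09, 0, -0.59], [-0.09, -0.16, 0.11, -0.11, -0.005, -0.74], [-0.11, -0.19, 0.13, -0.13, -0.005, -0.87], [-0.12, -0.21, 0.145, -0.14, -0.005, -0.94], [-0.12, -0.21, 0.145, -0.14, -0.005, -0.94]]

```text
time_s: 22.4
tool_pos: [525.1, 162.6, 288.6]
eef_rot: [-0.463, 0.879, 0.081, 0.085]
contact_force: [-0.4, 0.4, -0.8]
finger_gap: 56.2
finger_force: 29.9
```

>>> apply_moves:
  increments:
    - [[-0.01, -0.01, 0.03, -0.02, -0.01, -0.12], [-0.01, -0.03, 0.07, -0.04, -0.02, -0.27], [-0.02, -0.04, 0.11, -0.06, -0.03, -0.43], [-0.03, -0.06, 0.15, -0.08, -0.045, -0.59], [-0.04, -0.07, 0.19, -0.1, -0.055, -0.74], [-0.05, -0.08, 0.22, -0.115, -0.065, -0.87], [-0.05, -0.09, 0.24, -0.12, -0.07, -0.94], [-0.05, -0.09, 0.24, -0.12, -0.07, -0.94]]

```text
time_s: 23.4
tool_pos: [517.6, 199.4, 277.5]
eef_rot: [-0.402, 0.85, 0.289, 0.177]
contact_force: [0.3, -0.5, -0.9]
finger_gap: 56.0
finger_force: 29.9
```

```bash
python3 log.py; python3 - <<'E'
from bk import *
rel(np.array([508,223,260.]),Rg(d(85),d(42),-1)*R.from_euler('z',d(20)))
im=bot.capture('top'); cv2.imwrite('pics/top4.png',im[:,:,::-1])
cv2.imwrite('pics/c5.png',np.hstack([cv2.resize(cv2.imread('pics/top4.png')[150:240,195:285],None,fx=5,fy=5,interpolation=2),cv2.resize(cv2.imread('pics/top4.png')[130:250,90:180],(338,450),interpolation=2)]))
E
```

```text
need calls 1 full [-0.063, -0.046, 0.316, -0.08, -0.123, -0.959]
 ik [0.41, 0.4, -0.57, 1.99, -0.87, 0.84, 0.07] 0.0 clr [122, 62, 221, 463, 181, 266, 224]
 now [517.6 199.4 277.5] [0.44, 0.38, -0.46, 1.96, -0.93, 1.0, -0.31] F [ 0.3 -0.5 -0.9] gap 55.98630505825943 29.943834848083597
```

View pics/c5.png

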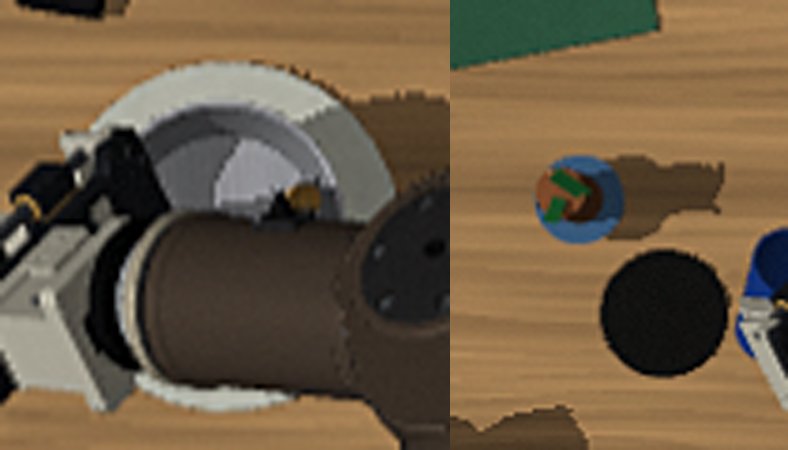

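The crop shows at least one brass slug in the basket, with the arm covering the rest. The mat and plant are clear. Next I finish uprighting the beaker and place it.

>>> apply_moves:
  increments:
    - [[-0.01, -0.01, 0.04, -0.01, -0.015, -0.12], [-0.02, -0.01, 0.09, -0.02, -0.035, -0.27], [-0.03, -0.02, 0.14, -0.035, -0.055, -0.43], [-0.04, -0.03, 0.19, -0.05, -0.075, -0.59], [-0.05, -0.035, 0.25, -0.06, -0.095, -0.75], [-0.06, -0.04, 0.29, -0.07, -0.11, -0.88], [-0.06, -0.045, 0.315, -0.08, -0.12, -0.96], [-0.06, -0.045, 0.315, -0.08, -0.12, -0.96]]

```text
time_s: 24.45
tool_pos: [509.6, 236.9, 247.8]
eef_rot: [-0.323, 0.77, 0.491, 0.248]
contact_force: [-0.6, 0.3, -1.8]
finger_gap: 56.7
finger_force: 30.0
```

```bash
python3 log.py; python3 - <<'E'
from bk import *
M=[500,330]
for a,z in((88,170),(88,100),(88,76)): rel(np.array([*M,z],float),Rg(d(a),d(45),-1))
E
```

```text
need calls 1 full [-0.026, -0.122, 0.927, 0.058, -0.12, -0.768]
 ik [0.24, 0.57, -0.69, 2.02, -0.85, 0.51, 0.37] 0.0 clr [148, 85, 202, 498, 43, 328, 150]
 now [509.6 236.9 247.8] [0.41, 0.39, -0.56, 1.99, -0.88, 0.85, 0.08] F [-0.6  0.3 -1.8] gap 56.689882281437335 29.951852968536627
need calls 1.24 full [-0.353, -0.003, 1.239, 0.058, -0.12, -0.768]
 step [-0.282, -0.003, 0.99, 0.046, -0.096, -0.614]
 ik [0.25, 0.72, -0.73, 2.06, -0.91, 0.37, 0.53] 0.0 clr [96, 40, 150, 461, 12, 298, 80]
 now [509.6 236.9 247.8] [0.41, 0.39, -0.56, 1.99, -0.88, 0.85, 0.08] F [-0.6  0.3 -1.8] gap 56.689882281437335 29.951852968536627
need calls 1.35 full [-0.465, 0.037, 1.346, 0.058, -0.12, -0.768]
 step [-0.342, 0.027, 0.99, 0.043, -0.088, -0.565]
 ik [0.27, 0.78, -0.75, 2.07, -0.91, 0.31, 0.56] 0.0 clr [80, 27, 133, 450, 12, 287, 56]
 now [509.6 236.9 247.8] [0.41, 0.39, -0.56, 1.99, -0.88, 0.85, 0.08] F [-0.6  0.3 -1.8] gap 56.689882281437335 29.951852968536627
```

>>> apply_moves:
  increments:
    - [[0, -0.01, 0.05, 0, -0.01, -0.05], [-0.005, -0.03, 0.18, 0.01, -0.02, -0.15], [-0.01, -0.05, 0.35, 0.02, -0.045, -0.29], [-0.015, -0.07, 0.53, 0.035, -0.07, -0.44], [-0.02, -0.09, 0.7, 0.045, -0.09, -0.58], [-0.02, -0.11, 0.84, 0.055, -0.11, -0.7], [-0.025, -0.12, 0.92, 0.06, -0.12, -0.77], [-0.025, -0.12, 0.925, 0.06, -0.12, -0.77]]

```text
time_s: 25.45
tool_pos: [500.4, 343.4, 156.6]
eef_rot: [-0.266, 0.664, 0.642, 0.275]
contact_force: [0.3, -0.5, -1.4]
finger_gap: 56.6
finger_force: 30.0
```

```bash
python3 log.py; python3 - <<'E'
from bk import *
M=[500,330]; Rf=Rg(d(88),d(45),-1)
rel(np.array([*M,79],float),Rf)
# beaker-mat check in views
for n in('top','side'): cv2.imwrite(f'pics/{n}5.png',bot.capture(n)[:,:,::-1])
b=cv2.imread('pics/side5.png')[70:190,150:310]; a=cv2.imread('pics/top5.png')[150:270,90:250]
cv2.imwrite('pics/c6.png',cv2.resize(np.hstack([a,b]),None,fx=2.5,fy=2.5,interpolation=2))
E
```

```text
need calls 1 full [-0.429, 0.001, 0.428, -0.004, -0.0, 0.003]
 ik [0.26, 0.77, -0.74, 2.07, -0.92, 0.32, 0.57] 0.0 clr [82, 29, 135, 452, 12, 288, 59]
 now [500.4 343.4 156.6] [0.23, 0.57, -0.68, 2.02, -0.86, 0.52, 0.38] F [ 0.3 -0.5 -1.4] gap 56.55709285945831 29.95252199015809
```

View pics/c6.png

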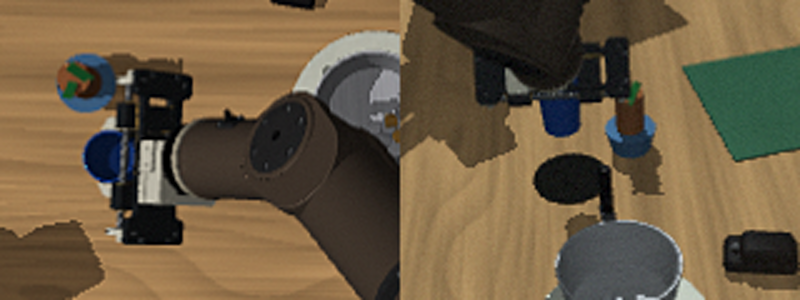

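The beaker hangs upright and empty above the mat, with the plant just beyond the gripper body. I'll lower it with a small shift away from the plant.

>>> apply_moves:
  increments:
    - [[-0.04, -0.01, 0.04, 0, 0, 0], [-0.11, -0.02, 0.11, 0, 0, 0], [-0.19, -0.04, 0.19, 0, 0, 0], [-0.27, -0.04, 0.27, 0, 0, 0], [-0.34, -0.04, 0.34, 0, 0, 0], [-0.39, -0.04, 0.39, 0, 0, 0], [-0.42, -0.04, 0.42, 0, 0, 0], [-0.43, -0.04, 0.43, 0, 0, 0]]

```text
time_s: 26.55
tool_pos: [494.9, 343.2, 65.5]
eef_rot: [-0.266, 0.664, 0.642, 0.275]
contact_force: [-0.5, 0.4, -0.4]
finger_gap: 56.1
finger_force: 30.0
```

>>> apply_moves:
  increments:
    - [[-0.003, 0, 0.003, 0, 0, 0], [-0.006, 0, 0.006, 0, 0, 0], [-0.009, 0, 0.009, 0, 0, 0], [-0.012, 0, 0.012, 0, 0, 0], [-0.012, 0, 0.012, 0, 0, 0], [-0.012, 0, 0.012, 0, 0, 0], [-0.012, 0, 0.012, 0, 0, 0], [-0.012, 0, 0.012, 0, 0, 0]]

```text
time_s: 27.55
tool_pos: [494.9, 343.1, 63.2]
eef_rot: [-0.266, 0.664, 0.642, 0.275]
contact_force: [-0.2, 0.3, -0.2]
finger_gap: 56.2
finger_force: 30.0
```

>>> apply_moves:
  increments:
    - [[-0.004, 0, 0.004, 0, 0, 0], [-0.007, 0, 0.007, 0, 0, 0], [-0.008, 0, 0.008, 0, 0, 0], [-0.008, 0, 0.008, 0, 0, 0], [-0.008, 0, 0.008, 0, 0, 0], [-0.008, 0, 0.008, 0, 0, 0], [-0.008, 0, 0.008, 0, 0, 0], [-0.008, 0, 0.008, 0, 0, 0]]

```text
time_s: 28.55
tool_pos: [494.9, 343.7, 62.3]
eef_rot: [-0.266, 0.664, 0.643, 0.276]
contact_force: [-1.4, -3.5, 6.3]
finger_gap: 56.5
finger_force: 29.8
```

>>> apply_moves:
  increments:
    - [[0, 0, 0, 0, 0, 0], [0, 0, 0, 0, 0, 0], [0, 0, 0, 0, 0, 0], [0, 0, 0, 0, 0, 0], [0, 0, 0, 0, 0, 0], [0, 0, 0, 0, 0, 0], [0, 0, 0, 0, 0, 0], [0, 0, 0, 0, 0, 0]]
  fingers: 0.65

```text
time_s: 29.55
tool_pos: [494.9, 343.1, 61.5]
eef_rot: [-0.266, 0.664, 0.642, 0.275]
contact_force: [0.6, -0.5, 0.3]
finger_gap: 75.6
finger_force: 0.0
```

>>> apply_moves:
  increments:
    - [[0, 0, -0.08, 0, 0, 0], [0, 0, -0.22, 0, 0, 0], [0, 0, -0.4, 0, 0, 0], [0, 0, -0.6, 0, 0, 0], [0, 0, -0.8, 0, 0, 0], [0, 0, -0.93, 0, 0, 0], [0, 0, -1, 0, 0, 0], [0, 0, -1, 0, 0, 0]]

```text
time_s: 30.55
tool_pos: [491.6, 236.6, 167.9]
eef_rot: [-0.265, 0.664, 0.642, 0.276]
contact_force: [-0.7, 1.3, 0.7]
finger_gap: 75.9
finger_force: 0.0
```

```bash
python3 log.py; python3 - <<'E'
from bk import *
for n in('top','side'): cv2.imwrite(f'pics/{n}6.png',bot.capture(n)[:,:,::-1])
b=cv2.imread('pics/side6.png')[70:220,140:300]; a=cv2.imread('pics/top6.png')[150:300,90:250]
cv2.imwrite('pics/c7.png',cv2.resize(np.hstack([a,b]),None,fx=2.5,fy=2.5,interpolation=2))
s=bot.get_state(); print(s['tool_pos'],s['joint_positions'].round(2))
# crank: tool down over pin; try yaws
pin=np.array([550,135.])
for yaw in range(0,360,30):
    for deg in (95,):
        z=np.array([0,0,-1.]); y=np.array([np.cos(d(yaw)),np.sin(d(yaw)),0]); Rt=R.from_matrix(np.c_[np.cross(y,z),y,z])
        q=s['joint_positions']; out=[]
        for k in range(9):
            a=d(95.5)+k*2*np.pi/8; g=np.array([559+96*np.cos(a),39+96*np.sin(a),158]); q,er=ik(tcp(g,Rt),Rt,q); out.append(er)
            if k in(0,): q0=q
        print(yaw,max(out).round(3),q0.round(2),q.round(2))
E
```

```text
[490.94593702 237.47933625 167.31300062] [ 0.43  0.52 -0.66  2.05 -0.79  0.68  0.47]
0 0.0 [-0.03  0.47 -0.42  1.8   0.23  0.93 -0.55] [-0.05  0.46 -0.38  1.8   0.21  0.92 -0.53]
30 0.0 [-0.02  0.47 -0.43  1.8   0.24  0.93 -0.03] [-0.04  0.46 -0.4   1.8   0.22  0.92 -0.02]
60 0.0 [ 0.02  0.48 -0.49  1.79  0.27  0.94  0.46] [-0.01  0.47 -0.45  1.8   0.25  0.93  0.48]
90 0.0 [ 0.03  0.48 -0.51  1.79  0.28  0.94  0.97] [ 0.01  0.48 -0.48  1.79  0.27  0.93  0.99]
120 0.0 [ 0.11  0.51 -0.62  1.79  0.35  0.96  1.44] [ 0.09  0.5  -0.59  1.79  0.34  0.96  1.45]
150 0.0 [ 0.18  0.54 -0.74  1.78  0.42  0.99  1.9 ] [ 0.17  0.53 -0.71  1.78  0.41  0.98  1.91]
180 0.0 [-1.1   0.74  1.25  1.88 -0.79  1.13 -2.68] [-1.1   0.74  1.25  1.88 -0.79  1.13 -2.68]
210 0.0 [-0.75  0.47  0.59  1.86 -0.32  0.91 -2.63] [-0.75  0.47  0.58  1.86 -0.32  0.91 -2.63]
240 0.0 [-0.6   0.44  0.36  1.85 -0.19  0.89 -2.24] [-0.61  0.44  0.38  1.85 -0.21  0.89 -2.23]
270 0.0 [-0.51  0.43  0.24  1.84 -0.13  0.89 -1.78] [-0.53  0.43  0.26  1.84 -0.14  0.89 -1.77]
300 0.0 [-0.34  0.43  0.    1.82 -0.    0.89 -1.38] [-0.36  0.43  0.03  1.83 -0.02  0.89 -1.37]
330 0.0 [-0.3   0.43 -0.05  1.82  0.03  0.89 -0.88] [-0.32  0.43 -0.02  1.82  0.01  0.89 -0.87]
```

View pics/c7.png

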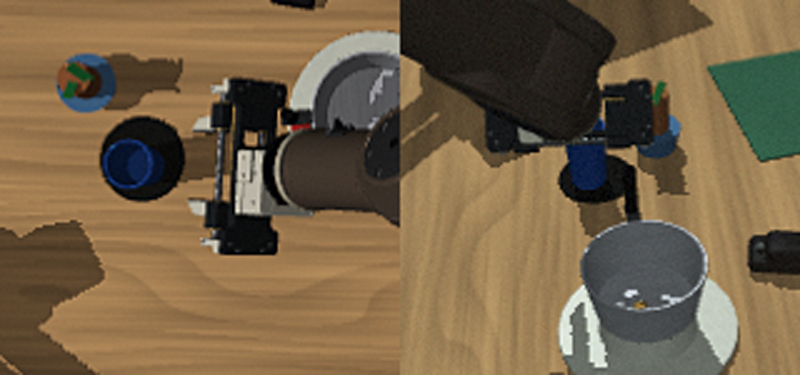

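The beaker stands upright and empty on the mat, and slugs are visible in the basket. Next I reorient the tool to point down above the pin.

```bash
cat > ck.py <<'E'
from bk import *
z=np.array([0,0,-1.]); y=np.array([1.,0,0]); Rd=R.from_matrix(np.c_[np.cross(y,z),y,z])
E
python3 - <<'E'
from ck import *
rel(np.array([520,190,260.]),Rg(d(89),d(68),-1)); rel(np.array([550,135,240.]),Rd); rel(np.array([550,135,158.]),Rd)
E
```

```text
need calls 1 full [0.169, 0.203, -0.541, 0.018, -0.803, -0.025]
 ik [0.2, 0.33, -0.53, 1.81, -0.25, 0.94, -0.18] 0.0 clr [139, 73, 230, 530, 199, 287, 240]
 now [490.9 237.5 167.3] [0.43, 0.52, -0.66, 2.05, -0.79, 0.68, 0.47] F [-0.7  0.7 -1.2] gap 75.88219908751945 0.0
need calls 1.57 full [-0.22, 0.416, -0.728, 0.026, -1.571, -0.062]
 step [-0.139, 0.262, -0.459, 0.017, -0.99, -0.039]
 ik [-0.12, 0.37, -0.29, 1.71, 0.12, 1.09, -0.45] 0.0 clr [102, 52, 210, 493, 234, 244, 222]
 now [490.9 237.5 167.3] [0.43, 0.52, -0.66, 2.05, -0.79, 0.68, 0.47] F [-0.7  0.7 -1.2] gap 75.88219908751945 0.0
need calls 1.57 full [-0.606, 0.416, -0.341, 0.026, -1.571, -0.062]
 step [-0.382, 0.262, -0.215, 0.017, -0.99, -0.039]
 ik [-0.03, 0.47, -0.42, 1.8, 0.23, 0.93, -0.55] 0.0 clr [25, 23, 128, 467, 202, 213, 140]
 now [490.9 237.5 167.3] [0.43, 0.52, -0.66, 2.05, -0.79, 0.68, 0.47] F [-0.7  0.7 -1.2] gap 75.88219908751945 0.0
```

>>> apply_moves:
  increments:
    - [[0.05, 0.02, -0.1, 0, -0.1, 0], [0.1, 0.06, -0.25, 0, -0.25, 0], [0.14, 0.1, -0.4, 0.01, -0.42, -0.01], [0.16, 0.15, -0.5, 0.01, -0.6, -0.02], [0.17, 0.19, -0.54, 0.02, -0.75, -0.02], [0.17, 0.2, -0.54, 0.02, -0.8, -0.025], [0.17, 0.2, -0.54, 0.02, -0.8, -0.025], [0.17, 0.2, -0.54, 0.02, -0.8, -0.025]]
  fingers: 0.3

```text
time_s: 31.65
tool_pos: [519.2, 196.5, 241.8]
eef_rot: [-0.135, 0.7, 0.688, 0.136]
contact_force: [0.2, 0.1, -0.3]
finger_gap: 59.5
finger_force: 0.0
```

```bash
python3 log.py; python3 - <<'E'
from ck import *
rel(np.array([550,135,245.]),Rd)
E
```

```text
need calls 1 full [-0.416, 0.213, -0.057, 0.001, -0.772, -0.036]
 ik [-0.13, 0.36, -0.28, 1.7, 0.11, 1.1, -0.44] 0.0 clr [106, 56, 215, 495, 236, 246, 227]
 now [519.2 196.5 241.8] [0.11, 0.31, -0.41, 1.81, -0.3, 0.95, -0.13] F [ 0.2  0.1 -0.3] gap 59.52149810030745 0.0
```

>>> apply_moves:
  increments:
    - [[-0.05, 0.03, -0.01, 0, -0.1, 0], [-0.13, 0.07, -0.02, 0, -0.25, -0.01], [-0.22, 0.12, -0.03, 0, -0.42, -0.02], [-0.32, 0.17, -0.05, 0, -0.6, -0.03], [-0.4, 0.2, -0.055, 0, -0.73, -0.035], [-0.415, 0.213, -0.057, 0, -0.77, -0.036], [-0.415, 0.213, -0.057, 0, -0.77, -0.036], [-0.415, 0.213, -0.057, 0, -0.77, -0.036]]

```text
time_s: 32.65
tool_pos: [550.6, 135.2, 227.3]
eef_rot: [0.0, 0.707, 0.707, 0.001]
contact_force: [0.3, 0.1, 0.1]
finger_gap: 59.9
finger_force: 0.0
```

```bash
python3 log.py; python3 - <<'E'
from ck import *
rel(np.array([550,135,160.]),Rd)
for n in('top','side'): cv2.imwrite(f'pics/{n}7.png',bot.capture(n)[:,:,::-1])
sd=cv2.imread('pics/side7.png'); h=cv2.cvtColor(sd,cv2.COLOR_BGR2HSV)
b=sd[70:220,140:300]; a=cv2.imread('pics/top7.png')[130:280,150:310]
cv2.imwrite('pics/c8.png',cv2.resize(np.hstack([a,b]),None,fx=2.5,fy=2.5,interpolation=2))
s=bot.get_state(); print(proj('side',[s['tool_pos'],[550,135,182],[550,135,116]]),proj('top',[s['tool_pos'],[550,135,182]]))
E
```

```text
need calls 1 full [-0.002, -0.005, 0.574, 0.004, -0.002, -0.001]
 ik [-0.14, 0.44, -0.27, 1.8, 0.15, 0.91, -0.47] 0.0 clr [27, 25, 130, 468, 203, 213, 142]
 now [550.6 135.2 227.3] [-0.12, 0.36, -0.28, 1.7, 0.11, 1.1, -0.44] F [0.3 0.1 0.1] gap 59.90419409847578 0.0
[[229.40374918 124.07947229]
 [230.07114719 136.62066397]
 [231.30381731 153.43605144]] [[202.821306   193.76174092]
 [204.55116579 195.17331301]]
```

View pics/c8.png

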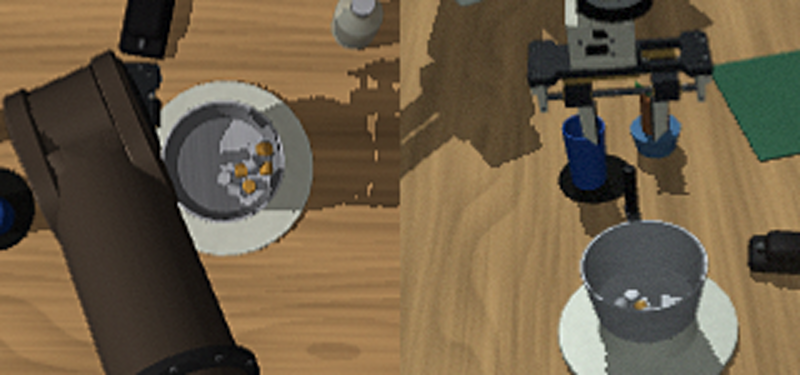

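The slugs lie in the basket, brass and steel together, and none is visible outside it. The pin, at about (231,140) in the side view, sits centred between the open fingers. Descend and grip.

>>> apply_moves:
  increments:
    - [[0, -0.005, 0.08, 0, 0, 0], [0, -0.005, 0.2, 0, 0, 0], [0, -0.005, 0.35, 0, 0, 0], [0, -0.005, 0.48, 0, 0, 0], [0, -0.005, 0.55, 0, 0, 0], [0, -0.005, 0.57, 0, 0, 0], [0, -0.005, 0.57, 0, 0, 0], [0, -0.005, 0.57, 0, 0, 0]]

```text
time_s: 33.75
tool_pos: [550.7, 135.7, 142.5]
eef_rot: [0.001, 0.707, 0.707, 0.002]
contact_force: [-0.1, -0.5, 0.3]
finger_gap: 59.7
finger_force: 0.0
```

>>> apply_moves:
  increments:
    - [[0, 0, 0, 0, 0, 0], [0, 0, 0, 0, 0, 0], [0, 0, 0, 0, 0, 0], [0, 0, 0, 0, 0, 0], [0, 0, 0, 0, 0, 0], [0, 0, 0, 0, 0, 0], [0, 0, 0, 0, 0, 0], [0, 0, 0, 0, 0, 0]]
  fingers: -1
  newtons: 15

```text
time_s: 34.75
tool_pos: [550.4, 135.5, 141.9]
eef_rot: [0.001, 0.707, 0.707, 0.001]
contact_force: [1.0, -0.3, 0.0]
finger_gap: 15.5
finger_force: 15.0
```

```bash
python3 - <<'E'
from ck import *
s=bot.get_state(); p=s['tool_pos']; r=rot(s); print(p,s['contact_force'],s['finger_gap'],s['finger_force'],r.as_matrix().round(3).tolist())
c=DR; v=p[:2]-c; R0=np.hypot(*v); a0=np.arctan2(v[1],v[0]); print(R0,a0)
# total turn 6.50 rad in 4 calls x 8 rows
tot=6.51; n=32; t=np.linspace(0,1,n+1); u=t+ .0
th=np.r_[0,np.cumsum(np.r_[.5,.8,np.ones(n-4),.8,.5])]; th=th/th[-1]*tot
rad=np.where(th<.4,R0+(96-R0)*th/.4,96)
P=np.c_[c[0]+rad*np.cos(a0+th),c[1]+rad*np.sin(a0+th),np.full(n+1,p[2])]
for k in range(4):
    print([[float(x) for x in (r.inv().apply(P[8*k+i]-P[8*k])/150).round(3)][:2] for i in range(1,9)], 'end',P[8*k+8].round(1))
print(np.diff(th)*96)
E
```

```text
[550.41648495 135.48082083 141.91082644] [ 1.01080948 -0.3361129   0.04096044] 15.47490332969803 15.001105517148972 [[-0.0, 1.0, 0.003], [1.0, 0.0, 0.0], [0.0, 0.003, -1.0]]
96.8618888855822 1.659528738913213
[[-0.011, -0.068], [-0.044, -0.172], [-0.107, -0.292], [-0.193, -0.398], [-0.299, -0.483], [-0.421, -0.543], [-0.553, -0.576], [-0.689, -0.581]] end [463.2  32.2 141.9]
[[-0.134, 0.024], [-0.259, 0.076], [-0.371, 0.153], [-0.465, 0.252], [-0.535, 0.368], [-0.579, 0.497], [-0.595, 0.632], [-0.582, 0.767]] end [578.3 -55.  141.9]
[[0.041, 0.129], [0.109, 0.247], [0.2, 0.348], [0.31, 0.428], [0.435, 0.482], [0.568, 0.509], [0.704, 0.507], [0.836, 0.476]] end [649.7  70.4 141.9]
[[0.123, -0.058], [0.231, -0.14], [0.319, -0.244], [0.383, -0.363], [0.421, -0.494], [0.43, -0.63], [0.417, -0.738], [0.399, -0.803]] end [529.2 130.3 141.9]
[10.21176471 16.33882353 20.42352941 20.42352941 20.42352941 20.42352941
 20.42352941 20.42352941 20.42352941 20.42352941 20.42352941 20.42352941
 20.42352941 20.42352941 20.42352941 20.42352941 20.42352941 20.42352941
 20.42352941 20.42352941 20.42352941 20.42352941 20.42352941 20.42352941
 20.42352941 20.42352941 20.42352941 20.42352941 20.42352941 20.42352941
 16.33882353 10.21176471]
```

>>> apply_moves:
  increments:
    - [[-0.011, -0.068, 0, 0, 0, 0], [-0.044, -0.172, 0, 0, 0, 0], [-0.107, -0.292, 0, 0, 0, 0], [-0.193, -0.398, 0, 0, 0, 0], [-0.299, -0.483, 0, 0, 0, 0], [-0.421, -0.543, 0, 0, 0, 0], [-0.553, -0.576, 0, 0, 0, 0], [-0.689, -0.581, 0, 0, 0, 0]]

```text
time_s: 35.75
tool_pos: [466.4, 31.5, 142.4]
eef_rot: [0.003, 0.707, 0.707, 0.004]
contact_force: [25.5, 7.0, -20.8]
finger_gap: 15.9
finger_force: 15.0
```

```bash
python3 - <<'E'
from ck import *
s=bot.get_state(); p=s['tool_pos']; v=p[:2]-DR; print(p,np.hypot(*v),np.arctan2(v[1],v[0]),s['contact_force'],s['finger_gap'],s['joint_positions'].round(2))
E
```

```text
[466.42861451  31.47224313 142.36823699] 92.87695373914447 -3.0604527909312296 [ 25.47496476   6.99375873 -20.80056674] 15.9127824147666 [ 0.04  0.29 -0.27  2.04  0.11  0.81 -0.29]
```

```bash
cat > arc.py <<'E'
from ck import *
import sys
def arc(cmd,c,a0,a1,n,rad=96,ramp_end=False):
    w=np.ones(n); w[0]=.7
    if ramp_end: w[-2:]=.7,.4
    th=a0+np.cumsum(w)/w.sum()*(a1-a0); P=c+rad*np.c_[np.cos(th),np.sin(th)]
    for k in range(0,n,8):
        D=(P[k:k+8]-cmd)/150; print([[round(float(D[i,1]),3),round(float(D[i,0]),3),0,0,0,0] for i in range(len(D))],'end',P[min(k+7,n-1)].round(1)); cmd=P[k+7]
E
python3 - <<'E'
from arc import *
arc(np.array([463.2,32.2]),np.array([562,39.]),3.22,3.22+1.5,8)
E
```

```text
[[-0.091, 0.033, 0, 0, 0, 0], [-0.21, 0.072, 0, 0, 0, 0], [-0.318, 0.132, 0, 0, 0, 0], [-0.413, 0.212, 0, 0, 0, 0], [-0.491, 0.31, 0, 0, 0, 0], [-0.549, 0.42, 0, 0, 0, 0], [-0.583, 0.54, 0, 0, 0, 0], [-0.595, 0.664, 0, 0, 0, 0]] end [562.7 -57. ]
```

>>> apply_moves:
  increments:
    - [[-0.091, 0.033, 0, 0, 0, 0], [-0.21, 0.072, 0, 0, 0, 0], [-0.318, 0.132, 0, 0, 0, 0], [-0.413, 0.212, 0, 0, 0, 0], [-0.491, 0.31, 0, 0, 0, 0], [-0.549, 0.42, 0, 0, 0, 0], [-0.583, 0.54, 0, 0, 0, 0], [-0.595, 0.664, 0, 0, 0, 0]]

```text
time_s: 36.75
tool_pos: [563.6, -40.5, 142.5]
eef_rot: [-0.005, 0.702, 0.712, 0.008]
contact_force: [-5.3, 54.7, 9.5]
finger_gap: 5.3
finger_force: 32.6
```

```bash
python3 - <<'E'
from arc import *
s=bot.get_state(); p=s['tool_pos']; v=p[:2]-[562,39]; print(p,np.hypot(*v),np.arctan2(v[1],v[0]),s['contact_force'],s['finger_gap'],s['joint_positions'].round(2))
arc(np.array([562.7,-57]),np.array([562,39.]),4.72,4.72+1.55,8)
im=bot.capture('top'); cv2.imwrite('pics/top8.png',im[:,:,::-1]); h=cv2.cvtColor(im,cv2.COLOR_RGB2HSV)
E
```

```text
[563.59178328 -40.50926617 142.54830395] 79.52519840163282 -1.5507789031460926 [-5.33225618 54.73705607  9.50785145] 5.250445165730145 [ 0.16  0.44 -0.23  1.81  0.1   0.9  -0.1 ]
[[0.007, 0.09, 0, 0, 0, 0], [0.039, 0.215, 0, 0, 0, 0], [0.095, 0.33, 0, 0, 0, 0], [0.173, 0.433, 0, 0, 0, 0], [0.27, 0.517, 0, 0, 0, 0], [0.382, 0.581, 0, 0, 0, 0], [0.504, 0.621, 0, 0, 0, 0], [0.632, 0.635, 0, 0, 0, 0]] end [658.   37.7]
```

Reading so far: the gap fell to 5.3 mm and the tool is held back in y, so the pads have slid to the pin's inner side (pin at ≈(563.6,-57.5)). I'll reopen so the fingers straddle the pin again, regrip, and then turn the tool along with the crank.

>>> apply_moves:
  increments:
    - [[0.1, 0, 0, 0, 0, 0], [0.1, 0, 0, 0, 0, 0], [0.1, 0, 0, 0, 0, 0], [0.1, 0, 0, 0, 0, 0], [0.07, 0, 0, 0, 0, 0], [0.04, 0, 0, 0, 0, 0], [0.0, 0, 0, 0, 0, 0], [0, 0, 0, 0, 0, 0]]
  fingers: 0.1

```text
time_s: 37.8
tool_pos: [562.7, -58.0, 141.9]
eef_rot: [0.001, 0.707, 0.707, 0.001]
contact_force: [0.6, -0.4, -0.3]
finger_gap: 50.7
finger_force: 0.0
```

```bash
python3 - <<'E'
from arc import *
s=bot.get_state(); print(s['tool_pos'],s['contact_force'],s['finger_gap'],s['joint_positions'].round(2),rot(s).as_matrix().round(3).tolist())
for n in('top','side'):
    im=bot.capture(n); cv2.imwrite(f'pics/{n}9.png',im[:,:,::-1]); h=cv2.cvtColor(im,cv2.COLOR_RGB2HSV)
    for c,t,_ in blobs((h[...,2]<40).astype(np.uint8),(195,150,285,245) if n=='top' else (190,110,300,260)): print(n,c,t)
    red=(((h[...,0]<8)|(h[...,0]>172))&(h[...,1]>150)&(h[...,2]>60)).astype(np.uint8)
    for c,t,_ in blobs(red,(195,180,225,212) if n=='top' else (190,110,300,260),4): print(n,'red',c,t)
print(proj('top',[[563.6,-57.5,182],[563.6,-57.5,116]]),proj('side',[[563.6,-57.5,182],[563.6,-57.5,116]]))
E
```

```text
[562.73414068 -58.03780883 141.8606509 ] [ 0.64205914 -0.41527765 -0.26599189] 50.67824915233233 [ 0.17  0.44 -0.22  1.81  0.12  0.9  -0.1 ] [[0.001, 1.0, 0.003], [1.0, -0.001, -0.0], [-0.0, 0.003, -1.0]]
top [208.2, 150.8] [199, 150, 17, 4, 41]
top [268.8, 165.6] [254, 157, 31, 37, 237]
top [253.6, 181.2] [253, 165, 3, 34, 36]
top red [210.4, 200.2] [207, 199, 7, 3, 17]
side [235.3, 126.9] [216, 110, 39, 38, 1276]
side [208.2, 144.2] [204, 135, 11, 16, 84]
side [236.5, 152.8] [221, 145, 32, 14, 189]
side [264.2, 171.3] [200, 158, 100, 24, 608]
side [228.9, 166.1] [225, 165, 9, 4, 28]
side [222.4, 183.3] [217, 179, 13, 10, 109]
side [255.8, 181.8] [249, 178, 14, 11, 88]
side [240.6, 194.2] [238, 181, 7, 25, 117]
[[272.3888418  191.52907504]
 [271.64684651 193.2440332 ]] [[239.04659629 184.19419871]
 [240.00372892 200.83506956]]
```

>>> apply_moves:
  increments:
    - [[0, 0.01, 0, 0, 0, -0.3], [0, 0.01, 0, 0, 0, -0.6], [0, 0.01, 0, 0, 0, -0.8], [0, 0.01, 0, 0, 0, -0.8], [0, 0.01, 0, 0, 0, -0.8], [0, 0.01, 0, 0, 0, -0.8], [0, 0.01, 0, 0, 0, -0.8], [0, 0.01, 0, 0, 0, -0.8]]
  fingers: -1
  newtons: 25

```text
time_s: 38.9
tool_pos: [564.3, -56.8, 141.9]
eef_rot: [0.001, 0.552, 0.834, 0.001]
contact_force: [0.4, 1.2, -0.9]
finger_gap: 15.3
finger_force: 25.0
```

```bash
cat > tw.py <<'E'
from arc import *
def tw(dth,c=np.array([562,39.]),dyaw=.49,cmd=None,a0=None,rampend=False):
    s=bot.get_state(); p=s['tool_pos'] if cmd is None else cmd; r=rot(s); M=r.as_matrix(); v=p[:2]-c; a0=np.arctan2(v[1],v[0]) if a0 is None else a0
    print(p,'R',np.hypot(*v),'a',a0,'yaw',np.arctan2(M[1,1],M[0,1]),s['contact_force'].round(1),s['finger_gap'],s['finger_force'],s['joint_positions'].round(2))
    w=np.r_[.6,np.ones(7)]; 
    if rampend: w[-3:]=.6,.4,0
    f=np.cumsum(w)/w.sum(); P=c+96*np.c_[np.cos(a0+dth*f),np.sin(a0+dth*f)]
    rows=[]
    for k in range(8):
        D=r.inv().apply(np.r_[P[k]-p[:2],0])/150; rows.append([round(float(D[0]),3),round(float(D[1]),3),0,0,0,round(-dyaw/.5*f[k],3)])
    print(rows,P[-1].round(1))
    Re=R.from_rotvec([0,0,dyaw])*r; print(ik(np.r_[P[-1],p[2]],Re,s['joint_positions']))
E
python3 - <<'E'
from tw import *
tw(.69)
E
```

```text
[564.27652135 -56.81972595 141.8542365 ] R 95.84676536379457 a -1.5470424166741124 yaw 0.40013026428399345 [ 0.4  1.2 -0.9] 15.34978203851148 24.99926894903183 [ 0.23  0.45 -0.31  1.8   0.17  0.91  0.25]
[[-0.013, 0.032, 0, 0, 0, np.float64(-0.077)], [-0.029, 0.088, 0, 0, 0, np.float64(-0.206)], [-0.039, 0.145, 0, 0, 0, np.float64(-0.335)], [-0.045, 0.203, 0, 0, 0, np.float64(-0.464)], [-0.045, 0.261, 0, 0, 0, np.float64(-0.593)], [-0.04, 0.319, 0, 0, 0, np.float64(-0.722)], [-0.03, 0.376, 0, 0, 0, np.float64(-0.851)], [-0.015, 0.432, 0, 0, 0, np.float64(-0.98)]] [624.8 -33.6]
(array([ 0.24923225,  0.55081371, -0.41690824,  1.64581184,  0.25352491,
        0.99653355,  0.63920029]), np.float64(3.529923718007529e-06))
```

>>> apply_moves:
  increments:
    - [[-0.013, 0.032, 0, 0, 0, -0.077], [-0.029, 0.088, 0, 0, 0, -0.206], [-0.039, 0.145, 0, 0, 0, -0.335], [-0.045, 0.203, 0, 0, 0, -0.464], [-0.045, 0.261, 0, 0, 0, -0.593], [-0.04, 0.319, 0, 0, 0, -0.722], [-0.03, 0.376, 0, 0, 0, -0.851], [-0.015, 0.432, 0, 0, 0, -0.98]]

```text
time_s: 39.9
tool_pos: [624.4, -34.7, 141.9]
eef_rot: [0.001, 0.332, 0.943, -0.0]
contact_force: [-4.5, -0.7, 1.9]
finger_gap: 15.3
finger_force: 25.0
```

```bash
python3 - <<'E'
from tw import *
tw(.69)
E
```

```text
[624.3957924  -34.69941584 141.86200225] R 96.5652049332992 a -0.8682646967554403 yaw 0.8935090435032041 [-4.5 -0.7  1.9] 15.29475962314144 25.000500082969666 [ 0.25  0.55 -0.42  1.65  0.26  1.    0.64]
[[-0.002, 0.035, 0, 0, 0, np.float64(-0.077)], [-0.007, 0.093, 0, 0, 0, np.float64(-0.206)], [-0.007, 0.151, 0, 0, 0, np.float64(-0.335)], [-0.002, 0.209, 0, 0, 0, np.float64(-0.464)], [0.008, 0.266, 0, 0, 0, np.float64(-0.593)], [0.024, 0.322, 0, 0, 0, np.float64(-0.722)], [0.045, 0.376, 0, 0, 0, np.float64(-0.851)], [0.07, 0.428, 0, 0, 0, np.float64(-0.98)]] [656.5  22. ]
(array([ 0.21979151,  0.61964375, -0.52860916,  1.55472118,  0.34333615,
        1.05959084,  0.98668383]), np.float64(3.1361293938676736e-06))
```

Working well, forces are low. I'll continue.

>>> apply_moves:
  increments:
    - [[-0.002, 0.035, 0, 0, 0, -0.077], [-0.007, 0.093, 0, 0, 0, -0.206], [-0.007, 0.151, 0, 0, 0, -0.335], [-0.002, 0.209, 0, 0, 0, -0.464], [0.008, 0.266, 0, 0, 0, -0.593], [0.024, 0.322, 0, 0, 0, -0.722], [0.045, 0.376, 0, 0, 0, -0.851], [0.07, 0.428, 0, 0, 0, -0.98]]

```text
time_s: 40.9
tool_pos: [658.1, 20.7, 141.9]
eef_rot: [0.002, 0.095, 0.996, -0.001]
contact_force: [2.2, -4.5, -1.5]
finger_gap: 15.5
finger_force: 25.0
```

```bash
python3 - <<'E'
from tw import *
tw(.69)
E
```

```text
[658.09894453  20.66163495 141.92590825] R 97.83303517941759 a -0.18856093209964692 yaw 1.3811904478040484 [ 2.2 -4.5 -1.5] 15.54442120777495 24.999407529830933 [ 0.22  0.62 -0.53  1.55  0.35  1.06  0.98]
[[0.013, 0.035, 0, 0, 0, np.float64(-0.077)], [0.019, 0.093, 0, 0, 0, np.float64(-0.206)], [0.03, 0.15, 0, 0, 0, np.float64(-0.335)], [0.046, 0.205, 0, 0, 0, np.float64(-0.464)], [0.067, 0.26, 0, 0, 0, np.float64(-0.593)], [0.093, 0.311, 0, 0, 0, np.float64(-0.722)], [0.124, 0.361, 0, 0, 0, np.float64(-0.851)], [0.159, 0.407, 0, 0, 0, np.float64(-0.98)]] [646.2  85.1]
(array([ 0.1948918 ,  0.63888727, -0.64810499,  1.56509336,  0.42270549,
        1.07676064,  1.31137101]), np.float64(3.6882044361163934e-06))
```

>>> apply_moves:
  increments:
    - [[0.002, 0.03, 0, 0, 0, -0.077], [0.007, 0.086, 0, 0, 0, -0.206], [0.018, 0.143, 0, 0, 0, -0.335], [0.034, 0.198, 0, 0, 0, -0.464], [0.055, 0.253, 0, 0, 0, -0.593], [0.081, 0.304, 0, 0, 0, -0.722], [0.112, 0.354, 0, 0, 0, -0.851], [0.147, 0.4, 0, 0, 0, -0.98]]

```text
time_s: 41.9
tool_pos: [648.2, 85.1, 142.1]
eef_rot: [0.003, -0.15, 0.989, -0.0]
contact_force: [6.5, -1.8, -3.0]
finger_gap: 15.6
finger_force: 25.0
```

```bash
python3 - <<'E'
from tw import *
tw(.69)
E
```

```text
[648.22180308  85.06075847 142.13422662] R 97.75373546447294 a 0.4906414899691251 yaw 1.8715828440945224 [ 6.5 -1.8 -3. ] 15.587269488370817 24.995828568935394 [ 0.2   0.64 -0.65  1.56  0.43  1.08  1.31]
[[0.019, 0.032, 0, 0, 0, np.float64(-0.077)], [0.036, 0.087, 0, 0, 0, np.float64(-0.206)], [0.057, 0.141, 0, 0, 0, np.float64(-0.335)], [0.084, 0.193, 0, 0, 0, np.float64(-0.464)], [0.114, 0.242, 0, 0, 0, np.float64(-0.593)], [0.15, 0.288, 0, 0, 0, np.float64(-0.722)], [0.189, 0.331, 0, 0, 0, np.float64(-0.851)], [0.232, 0.37, 0, 0, 0, np.float64(-0.98)]] [598.5 127.8]
(array([ 0.2214359 ,  0.62075416, -0.79224076,  1.66365694,  0.49374551,
        1.06268957,  1.63968061]), np.float64(8.263275276192417e-06))
```

>>> apply_moves:
  increments:
    - [[-0.002, 0.026, 0, 0, 0, -0.077], [0.014, 0.08, 0, 0, 0, -0.206], [0.035, 0.134, 0, 0, 0, -0.335], [0.062, 0.186, 0, 0, 0, -0.464], [0.092, 0.235, 0, 0, 0, -0.593], [0.128, 0.281, 0, 0, 0, -0.722], [0.167, 0.324, 0, 0, 0, -0.851], [0.21, 0.363, 0, 0, 0, -0.98]]

```text
time_s: 42.9
tool_pos: [601.6, 129.0, 142.2]
eef_rot: [0.003, -0.385, 0.923, -0.0]
contact_force: [4.1, 0.3, -2.6]
finger_gap: 15.5
finger_force: 25.0
```

```bash
python3 - <<'E'
from tw import *
tw(.75,c=np.array([563,39.]),rampend=True)
im=bot.capture('top'); h=cv2.cvtColor(im,cv2.COLOR_RGB2HSV)
E
```

```text
[601.5867863  129.04074761 142.24313105] R 97.9605854793047 a 1.1659242963612997 yaw 2.362278885905316 [ 4.1  0.3 -2.6] 15.491080309879965 24.994145035743713 [ 0.22  0.62 -0.79  1.66  0.5   1.07  1.64]
[[0.033, 0.042, 0, 0, 0, np.float64(-0.105)], [0.076, 0.117, 0, 0, 0, np.float64(-0.28)], [0.128, 0.184, 0, 0, 0, np.float64(-0.455)], [0.189, 0.245, 0, 0, 0, np.float64(-0.63)], [0.257, 0.296, 0, 0, 0, np.float64(-0.805)], [0.301, 0.323, 0, 0, 0, np.float64(-0.91)], [0.332, 0.338, 0, 0, 0, np.float64(-0.98)], [0.332, 0.338, 0, 0, 0, np.float64(-0.98)]] [530.5 129.3]
(array([ 0.33047235,  0.57905423, -0.95705861,  1.81920223,  0.54765289,
        1.02906301,  2.00938067]), np.float64(4.5609390490075576e-06))
```

>>> apply_moves:
  increments:
    - [[0.02, 0.042, 0, 0, 0, -0.105], [0.063, 0.117, 0, 0, 0, -0.28], [0.115, 0.184, 0, 0, 0, -0.455], [0.176, 0.245, 0, 0, 0, -0.63], [0.244, 0.296, 0, 0, 0, -0.805], [0.288, 0.323, 0, 0, 0, -0.91], [0.32, 0.338, 0, 0, 0, -0.98], [0.32, 0.338, 0, 0, 0, -0.98]]

```text
time_s: 43.95
tool_pos: [530.6, 131.5, 142.4]
eef_rot: [0.002, -0.597, 0.802, 0.0]
contact_force: [-0.6, 5.6, 1.5]
finger_gap: 15.7
finger_force: 25.0
```

>>> apply_moves:
  increments:
    - [[0, 0, 0, 0, 0, 0], [0, 0, 0, 0, 0, 0], [0, 0, 0, 0, 0, 0], [0, 0, 0, 0, 0, 0], [0, 0, 0, 0, 0, 0], [0, 0, 0, 0, 0, 0], [0, 0, 0, 0, 0, 0], [0, 0, 0, 0, 0, 0]]
  fingers: 0.0

```text
time_s: 44.95
tool_pos: [530.8, 130.1, 141.8]
eef_rot: [0.001, -0.597, 0.802, -0.001]
contact_force: [-0.1, 0.4, 0.5]
finger_gap: 45.4
finger_force: 0.0
```

>>> apply_moves:
  increments:
    - [[0, 0, -0.1, 0, 0, 0], [0, 0, -0.3, 0, 0, 0], [0, 0, -0.5, 0, 0, 0], [0, 0, -0.7, 0, 0, 0], [0, 0, -0.85, 0, 0, 0], [0, 0, -0.95, 0, 0, 0], [0, 0, -1, 0, 0, 0], [0, 0, -1, 0, 0, 0]]

```text
time_s: 45.95
tool_pos: [530.4, 130.1, 291.9]
eef_rot: [0.001, -0.597, 0.802, -0.001]
contact_force: [0.4, -0.2, -0.1]
finger_gap: 46.1
finger_force: 0.0
```

```bash
python3 - <<'E'
from tw import *
s=bot.get_state(); print(s['tool_pos'],s['contact_force'],s['finger_gap'],s['joint_positions'].round(2))
for n in('top','side'):
    im=bot.capture(n); cv2.imwrite(f'pics/{n}10.png',im[:,:,::-1]); h=cv2.cvtColor(im,cv2.COLOR_RGB2HSV)
    for c,t,_ in blobs((h[...,2]<45).astype(np.uint8),(190,170,232,225) if n=='top' else (200,125,260,175)): print(n,c,t)
    red=(((h[...,0]<8)|(h[...,0]>172))&(h[...,1]>150)&(h[...,2]>60)).astype(np.uint8)
    for c,t,_ in blobs(red,(195,180,225,212) if n=='top' else (190,110,300,260),4): print(n,'red',c,t)
for a in(1.759,1.80,1.92,2.0): print(a,proj('side',[[563+96*np.cos(a),39+96*np.sin(a),182]]),proj('top',[[559+96*np.cos(a-.034),39+96*np.sin(a-.034),182]]))
E
```

```text
[530.41778    130.0522421  291.92057984] [ 0.40771527 -0.21160381 -0.09435622] 46.13544143605806 [ 0.4   0.44 -1.04  1.61  0.39  1.31  2.14]
top [216.1, 196.6] [197, 170, 35, 55, 672]
top [193.5, 183.6] [190, 179, 8, 10, 16]
side [220.2, 144.5] [204, 132, 29, 28, 334]
1.759 [[228.40183219 137.10569007]] [[204.9009512  197.19832823]]
1.8 [[227.09582788 137.37332717]] [[205.10744045 198.56476847]]
1.92 [[223.35457912 138.35163317]] [[206.03273335 202.50135121]]
2.0 [[220.94466265 139.16170626]] [[206.91054779 205.05257658]]
```

>>> apply_moves:
  increments:
    - [[0.1, 0.06, 0, 0, 0, 0], [0.3, 0.2, 0, 0, 0, 0], [0.5, 0.4, 0, 0, 0, 0], [0.7, 0.6, 0, 0, 0, 0], [0.9, 0.8, 0, 0, 0, 0], [1, 0.95, 0, 0, 0, 0], [1, 0.95, 0, 0, 0, 0], [1, 0.95, 0, 0, 0, 0]]

```text
time_s: 47.05
tool_pos: [351.3, 27.2, 291.3]
eef_rot: [0.001, -0.598, 0.802, -0.001]
contact_force: [-0.2, 0.2, -0.3]
finger_gap: 45.9
finger_force: 0.0
```

```bash
python3 - <<'E'
from tw import *
s=bot.get_state(); print(s['time_s'],s['tool_pos'])
blue=lambda h:((h[...,0]>105)&(h[...,0]<130)&(h[...,1]>120)&(h[...,2]>40)).astype(np.uint8)
for n in('top','side'):
    im=bot.capture(n); cv2.imwrite(f'pics/{n}11.png',im[:,:,::-1]); h=cv2.cvtColor(im,cv2.COLOR_RGB2HSV)
    for c,t,_ in blobs((h[...,2]<45).astype(np.uint8),(190,170,232,225) if n=='top' else (200,125,260,175)): print(n,c,t)
    red=(((h[...,0]<8)|(h[...,0]>172))&(h[...,1]>150)&(h[...,2]>60)).astype(np.uint8)
    for c,t,_ in blobs(red,(195,180,225,212) if n=='top' else (190,110,300,260),4): print(n,'red',c,t)
    for c,t,_ in blobs(blue(h),(120,180,175,240) if n=='top' else (195,90,240,160),4): print(n,'blue',c,t)
    if n=='top':
        gold=((h[...,0]>12)&(h[...,0]<28)&(h[...,1]>110)&(h[...,2]>90)).astype(np.uint8)
        for c,t,_ in blobs(gold,(214,172,266,220),3): print('gold',c,t[4])
        a=cv2.imread('pics/top0.png').astype(int); df=(np.abs(a-cv2.imread('pics/top11.png')).max(2)>60).astype(np.uint8)
        for c,t,_ in blobs(df,(90,90,410,260),6): print('diff',c,t)
E
```

```text
47.05 [351.3089968   27.24936499 291.33427609]
top [218.7, 187.5] [216, 175, 12, 25, 36]
top [209.3, 203.4] [204, 200, 12, 8, 59]
top [224.0, 209.1] [217, 200, 15, 17, 52]
top red [209.8, 199.7] [207, 199, 7, 3, 9]
top blue [134.5, 184.0] [134, 183, 2, 3, 4]
top blue [142.6, 215.1] [131, 205, 21, 21, 216]
gold [252.1, 185.8] 13
gold [255.6, 193.2] 15
gold [246.4, 195.8] 17
gold [251.0, 201.5] 26
diff [249.5, 191.7] [238, 183, 21, 17, 135]
diff [208.6, 199.8] [202, 193, 15, 16, 152]
diff [251.4, 201.8] [249, 198, 6, 8, 34]
diff [184.4, 212.0] [180, 204, 8, 16, 22]
diff [134.5, 208.3] [133, 207, 4, 3, 6]
diff [144.3, 215.9] [133, 206, 18, 19, 54]
diff [132.0, 214.3] [131, 211, 3, 8, 10]
diff [381.5, 218.8] [379, 217, 5, 6, 11]
diff [170.1, 220.6] [163, 220, 16, 3, 17]
diff [389.5, 226.0] [384, 224, 12, 5, 26]
diff [398.8, 226.9] [397, 225, 6, 5, 10]
diff [245.6, 247.0] [226, 232, 39, 28, 690]
diff [364.3, 232.3] [362, 232, 6, 2, 7]
diff [371.4, 242.7] [359, 233, 27, 20, 251]
diff [336.9, 236.5] [333, 234, 9, 7, 15]
diff [341.5, 240.0] [339, 240, 6, 1, 6]
diff [387.0, 247.0] [382, 247, 11, 1, 11]
diff [342.0, 249.7] [340, 249, 5, 3, 7]
diff [332.1, 257.5] [327, 255, 13, 5, 17]
diff [367.3, 256.3] [367, 254, 2, 6, 7]
side [220.2, 144.5] [204, 132, 29, 28, 334]
side blue [213.8, 129.8] [205, 116, 17, 30, 414]
side blue [238.4, 125.8] [237, 124, 3, 4, 5]
```

```bash
python3 - <<'E'
import cv2,numpy as np
a=cv2.imread('pics/top0.png');b=cv2.imread('pics/top11.png')
h=cv2.cvtColor(b,cv2.COLOR_BGR2HSV); g=((h[...,1]<60)&(h[...,2]>60)).astype(np.uint8)
for n,(x0,y0,x1,y1) in dict(a=(176,200,192,224),b=(160,216,190,226),j=(376,214,386,224)).items(): print(n,'gray px',g[y0:y1,x0:x1].sum(),'mean before/after',a[y0:y1,x0:x1].mean((0,1)).round(),b[y0:y1,x0:x1].mean((0,1)).round())
# gray blobs on table outside known objects
n,l,s,c=cv2.connectedComponentsWithStats(g[80:260,90:430])
print([(np.round(c[i]+[90,80]).tolist(),int(s[i,4])) for i in range(1,n) if s[i,4]>6])
print(b[178:212:2,236:264:2].max(2))
E
```

```text
a gray px 0 mean before/after [ 67. 104. 136.] [ 56.  87. 115.]
b gray px 0 mean before/after [ 62.  95. 125.] [ 53.  83. 109.]
j gray px 16 mean before/after [ 78. 109. 136.] [ 66.  90. 110.]
[([410.0, 118.0], 2998), ([292.0, 137.0], 344), ([241.0, 197.0], 3292), ([379.0, 208.0], 218), ([368.0, 210.0], 37), ([236.0, 256.0], 130)]
[[ 80  85  83  73 132 130  73  92  97  96 133  93  96  96]
 [ 82  81  75 146 140 138 144 132  94  97 101 158  95  98]
 [ 79  78 130 141 141 138 134 142 138  87 109  96 123  96]
 [ 78  76 144 139 139 135 133 142 122  73  82 107 161  94]
 [ 77 125 138 140 139 136 142 137 147  78  81 118 101  93]
 [ 80 143 136 143 140 140 131 144  91  75  75 113 106 154]
 [ 81 140 142 137 141 141 114  59  69 120  92  86 110 159]
 [ 79 143 138 137 140 147 140 140  81  45 141  43 111 132]
 [ 81 146 132 140 122 111 136  88  63 132 150  61 111 128]
 [ 80 148 134 146 144 143 137  89  80  77 126 111 106 123]
 [ 82  75  99 105  70  63  73  87  77 150  99 121 103 142]
 [ 81  77  83  85  85  74  90 150 139  80  80 100 102 159]
 [ 81  80 141 156  98  90  89 150 142  61  84 104 101 118]
 [ 80  82  84 123 127 137 126  94 101 134 107  96 118  92]
 [ 82  82  79 101  97 101  88  73 132 148  92  93 129  96]
 [ 84  80  82  79  97 144 144 144 150  91  87 138  95 100]
 [ 85  81  84  79  76 151 144 149 107  81 111  98  99  99]]
```

```bash
python3 -c "
from cell import bot
print(bot.hand_in())"
```

```text
the job is handed in; nothing more can be done
None
```

I handed the job in at about 47 s, with no verdict returned: the slugs are in the basket (four brass seen, steel ones seen but not counted, none outside), the empty beaker stands upright on the mat, and the basket has been turned counter-clockwise past the red mark (to about 6.45 rad) and let go; the fingers slipped off the pin once mid-turn and I regripped.

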